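Blow the dust off bisque shakers at the indexed air station

ROBOT

A 6-joint arm with a two-finger parallel gripper is mounted at the origin on the work surface. World frame = base frame: x ahead of the robot, y to its left, z up, the work surface at z = 0. Lengths are in m, angles in rad, forces in N, time in s.
With the tool pointing down it reaches from about 0.25 to 0.775 m from the base axis. Payload 4 kg.
Tool frame: the origin (TCP) lies midway between the tips of the shut fingers; the grasp point (between the pads) lies 19 mm behind it; z points along the fingers, y is the direction in which the jaws open and shut (so a half turn about z gives the same grasp; the last joint's range is limited). The gripper opens to 94 mm and grips with 3 to 60 N. Pads are 16 mm wide; open, the fingers measure 119 mm over their backs; the gripper's body (75 mm by 177 mm) begins 78 mm behind the grasp point.
Start: joints at [-0.103, 0.087, 1.371, -0, 1.684, -0.103], TCP at [0.55, -0, 0.206] pointing down, gripper open.
Joint ranges: [-3.1, 3.1], [-0.76, 2.03], [0.27, 2.55], [-1.08, 4.22], [0.17, 2.65], [-2.57, 2.57]. Speed limits (rad/s): [2.79, 2.79, 3.14, 3.14, 3.14, 3.14].

INTERFACE

Orientations are given as [roll, pitch, yaw] about the fixed x, y, z axes, in that order (R = Rz(yaw) Ry(pitch) Rx(roll)).
In Python, from bench import robot gives the robot as it stands.
- The arm moves only by the tool carry_out, never from a script. Its argument "deltas" is text: rows parted by semicolons, each of 7 numbers parted by spaces: the shift along the tool's x, y, z in mm, then the turn, a rotation vector about the tool's x, y, z in rad, then the closure, from 0 (fully open) to 1 (shut). A call has exactly 8 rows; each row is the pose to reach, as a shift and turn from the pose commanded when the call began, along the tool's axes at that moment; what a row does not reach only later rows make up. A row lasts 1/12 s, in which the tool goes at most 41.7 mm and 7.16 degrees, less where a joint would pass 70% of its speed; a pose out of reach is approached as far as the arm can. A call with a gripper value outside its range is refused whole. The fingers move at their own pace and stop on an object; the grip force is fixed at half the most. Time passes only in rows, so rows that repeat a pose let the fingers close, or fill a call up. It gives the time, the measured TCP pose, the force and the opening at its end, in the units of the state.
- robot.get_obs(): the state, without advancing time (a new reading comes with each control period).
- robot.snapshot(name): name is "scene" or "side" or "wrist"; returns a dict with "pixels" (420x560x3 uint8, red, green, blue), "range_z" (420x560 float32, m along the optical axis (not along the pixel's ray), 0 where there is no reading), "camera_matrix" (3x3 intrinsics, pixels), "k1" (the pictures are not rectified: a ray, as slopes to the right and down, at radius r is drawn at 1 + k1 r^2 times it, then the intrinsics apply), "rvec" (rotation vector, rad) and "tvec" (3), from world to camera coordinates, as OpenCV has them. Camera axes: x right, y down, z forward; pixel columns grow to the right and rows downward; lengths in m; the calibration is good to about 2 mm. A picture is of the moment at which its call begins.
- robot.close_job(): hands the job in, once; it reports no verdict.
Trained networks look in a picture, given as the dict that the camera call returned (one of the last four; its "shot" number tells which), for a name from the list of things; names that differ only in an ending like _2 or _b are one class to them, and where a whole thing is asked for, a point or a joint stands for the part that bears it (a point fixed in the world has none). Each returns a list of dicts, best first, with "p" (0 to 1); they miss things now and then, are a little off and sometimes report something else, mostly with a low value. They report only what shows in the picture. A call takes as long as a camera call. They do not tell look-alikes from the thing itself.
- robot.look_for(picture, thing): "at" ([x, y, z] in m, in the coordinates of the camera as it stood for that picture, good to about 4 mm: the middle of the surface that is visible of it).
- robot.place_of(picture, thing): "at" ([x, y, z] in m, in the coordinates of the camera as it stood for that picture, good to about 4 mm: a listed point, or the origin of a listed thing).
The state is a dict: "time": time; "joint_positions": joint angles; "qvel": joint speeds; "joint_torque": joint torques, N m; "tool_pos": TCP position; "ee_rot": TCP orientation; "wrist_force": force on the tool from outside, world axes, zero at the start; "wrist_torque": the same for the moment, N m; "width": finger opening in m.
Only numpy, scipy, OpenCV 4.12 (cv2) and the standard library are available. Lean on these libraries where they do the work, as an engineer would, in place of code of your own. Each camera call takes 0.05 s, during which the arm holds its last target.

TASK

Blow the dust off the salt shakers: stand all of them from the cardboard dusty board upright on the black carriage while it is still locked, then pull the plunger knob up, twist it into its rest notch and let go so that it stays up. Push the carriage all the way to the air gun, squeeze the trigger fully for a good second and release it, then bring the carriage all the way back with the shakers on it and twist the plunger back so that it drops home and locks the carriage. Finish by standing every shaker upright on the white clean board, and leave the sponge, the cardboard tube and the glaze jar where they are.

Things in the scene. Friction and masses are not known exactly. Their poses are not given: they have to be found in the camera images.
- shaker1_c (a point): A squat, solid bisque-fired (pinkish, unglazed) ceramic salt shaker, a domed cylinder 56 mm across and 40 mm tall with straight sides for its lower 26 mm and five small holes in its top, about 110 g. It may be absent. This point is its centre, 20 mm above its base; z is its upright axis.
- shaker2_c (a point): As shaker1.
- shaker3_c (a point): As shaker1.
- dusty_board: Fixed flat brown cardboard board, 250 (x) x 105 (y) x 6 mm thick, on which the dusty shakers start in a row along its x. Origin: centre of its underside, on the table.
- clean_board: Fixed flat white laminate board with blue end lines, same size as the dusty board, 250 (x) x 105 (y) x 6 mm. Origin: centre of its underside, on the table. Cleaned shakers go here; three fit in a row along its x, 75 mm apart.
- deck (a point): Centre of the top of the carriage's flat black rubber deck, 130 (x) x 290 (y) mm, 36 mm above the table; moves with the carriage. Its y axis is the sliding direction, towards the air gun. Three green rings mark handy places at y = -50, +18, +86 mm, x = 0 (anywhere on the deck will do). Its aluminium side flange (-x side) carries the plunger's hole.
- carriage_handle (a point): Grip point on the carriage's upright red round handle post, 20 mm in diameter; the point is 38 mm above the deck (post 58 mm tall), on its axis at deck y = -122 mm. Moves with the carriage.
- carriage (a joint): Travel of the carriage in m: 0 = home (against its stop, where the plunger locks it), 0.12 = against the far stop, at the air gun. It slides along +y of the deck point with about 2 N of friction and stays where it is left. While the plunger is down at home it is locked (about 2 mm of play).
- plunger_knob (a point): Grip point of the index plunger's round black upright knob (28 mm across, 34 mm tall), on its vertical axis, 13 mm below its flat top; 105 mm above the table when down. Rises and turns with the knob; -x points along the white mark and the brass cross pin. The knob stands 120 mm to the -x side of the deck's centre line. Steel cams under it reach 21 mm from the axis, 77 mm above the table.
- plunger_lift (a joint): How far the plunger is pulled up, m: 0 = fully down (locking), 0.017 = upper limit. A spring pulls it down with 5 N at the bottom and 10 N at the top. It must be lifted about 15 mm before it turns over the cam; resting in the notch it reads about 0.011. The carriage is free above 0.009.
- plunger_turn (a joint): Turn of the knob, rad, anticlockwise seen from above: 0 = cross pin over the deep slot (plunger can go down), limits -0.12 and 1.40. A high cam lies between about 0.2 and 1.0, the rest notch between 1.05 and 1.40 (middle 1.2), where the spring holds it. To release: lift at least 5 mm out of the notch, turn back to 0, let it down.
- gun_grip (a point): Centre of the air gun's fixed blue hand grip at the place to squeeze. The gun is clamped lying on its side, 75 mm above the table, so that grip and trigger lie level side by side, for fingers from above that close along this point's y. The grip is a bar along x, 20 mm wide (y), 24 mm high, 112 mm long. The air is not simulated.
- trigger_pad (a point): Centre of the red trigger at the place to press, 67 mm from its hinge; a bar along x, 8 mm thick, 22 mm high, level with the grip and, when released, 32 mm to the -y side of the grip's centre line. Trigger and grip measure 46 mm over both at rest, about 31 mm when squeezed.
- trigger (a joint): Trigger angle, rad: 0 = released, 0.23 = fully squeezed against the stop (the pad moves about 15 mm towards the grip). Its spring takes about 3 N at the start and 5 N at the end.
- nozzle (a point): Tip of the air gun's nozzle, 75 mm above the table; it points along the deck's -y.
- sponge: Bystander: loose yellow sponge, 90 x 60 x 35 mm, origin at the centre of its underside.
- card_tube: Bystander: loose upright cardboard tube, 44 mm across, 100 mm tall, origin at the centre of its underside.
- glaze_jar: Bystander: loose white glaze jar with blue lid, 60 mm across, 75 mm tall, origin at the centre of its underside.
Mind the look-alikes: they are no part of the job. Leave any pink or purple look-alike of the part that bears shaker2_c alone. What is shaped like the part that bears shaker3_c but pink is not meant.

How it is judged:
On the way, in this order (a step that is already met when the one before it is completed fails the run):
1. every shaker stands upright on the carriage, which is still locked at home (x of shaker1_c in the frame of deck between -0.062 and 0.062 m and y of shaker1_c in the frame of deck between -0.142 and 0.142 m and z of shaker1_c in the frame of deck between 0.015 and 0.025 m and angle between each of shaker1_c, shaker2_c, shaker3_c's own z axis and vertical below 0.15 rad and x of shaker2_c in the frame of deck between -0.062 and 0.062 m and y of shaker2_c in the frame of deck between -0.142 and 0.142 m and z of shaker2_c in the frame of deck between 0.015 and 0.025 m and x of shaker3_c in the frame of deck between -0.062 and 0.062 m and y of shaker3_c in the frame of deck between -0.142 and 0.142 m and z of shaker3_c in the frame of deck between 0.015 and 0.025 m and value of joint carriage below 0.006 m and value of joint plunger_lift below 0.003 m), for 0.2 s.
2. the plunger is up in its rest notch and let go (hand 60 mm away), the carriage still at home (value of joint plunger_lift above 0.009 m and value of joint plunger_turn above 0.9 rad and value of joint carriage below 0.006 m and distance between the grasp point and plunger_knob above 0.06 m), for 0.3 s.
3. the carriage is all the way at the air gun with every shaker upright on it (value of joint carriage above 0.112 m and x of shaker1_c in the frame of deck between -0.062 and 0.062 m and y of shaker1_c in the frame of deck between -0.142 and 0.142 m and z of shaker1_c in the frame of deck between 0.015 and 0.025 m and angle between each of shaker1_c, shaker2_c, shaker3_c's own z axis and vertical below 0.15 rad and x of shaker2_c in the frame of deck between -0.062 and 0.062 m and y of shaker2_c in the frame of deck between -0.142 and 0.142 m and z of shaker2_c in the frame of deck between 0.015 and 0.025 m and x of shaker3_c in the frame of deck between -0.062 and 0.062 m and y of shaker3_c in the frame of deck between -0.142 and 0.142 m and z of shaker3_c in the frame of deck between 0.015 and 0.025 m), for 0.2 s.
4. the trigger is fully squeezed for 0.8 s with the shakers before the gun (all of step 3 and value of joint trigger above 0.19 rad), for 0.8 s.
5. the trigger is released (value of joint trigger below 0.04 rad), for 0.2 s.
6. the carriage is back home with every shaker upright on it, the plunger still up (value of joint carriage below 0.006 m and x of shaker1_c in the frame of deck between -0.062 and 0.062 m and y of shaker1_c in the frame of deck between -0.142 and 0.142 m and z of shaker1_c in the frame of deck between 0.015 and 0.025 m and angle between each of shaker1_c, shaker2_c, shaker3_c's own z axis and vertical below 0.15 rad and x of shaker2_c in the frame of deck between -0.062 and 0.062 m and y of shaker2_c in the frame of deck between -0.142 and 0.142 m and z of shaker2_c in the frame of deck between 0.015 and 0.025 m and x of shaker3_c in the frame of deck between -0.062 and 0.062 m and y of shaker3_c in the frame of deck between -0.142 and 0.142 m and z of shaker3_c in the frame of deck between 0.015 and 0.025 m and value of joint plunger_lift above 0.009 m and value of joint plunger_turn above 0.9 rad), for 0.2 s.
7. the plunger has dropped home and is let go (hand 60 mm away), locking the carriage (value of joint carriage below 0.006 m and value of joint plunger_lift below 0.003 m and distance between the grasp point and plunger_knob above 0.06 m), for 0.2 s.
At the end, for the whole second after the job is handed in: Every shaker stands upright (within 0.15 rad) on the clean board with its centre over the board; the carriage is within 6 mm of home, the plunger within 3 mm of fully down, the trigger released (x of shaker1_c in the frame of clean_board between -0.122 and 0.122 m and y of shaker1_c in the frame of clean_board between -0.05 and 0.05 m and z of shaker1_c in the frame of clean_board between 0.021 and 0.031 m and angle between each of shaker1_c, shaker2_c, shaker3_c's own z axis and vertical below 0.15 rad and x of shaker2_c in the frame of clean_board between -0.122 and 0.122 m and y of shaker2_c in the frame of clean_board between -0.05 and 0.05 m and z of shaker2_c in the frame of clean_board between 0.021 and 0.031 m and x of shaker3_c in the frame of clean_board between -0.122 and 0.122 m and y of shaker3_c in the frame of clean_board between -0.05 and 0.05 m and z of shaker3_c in the frame of clean_board between 0.021 and 0.031 m and value of joint carriage below 0.006 m and value of joint plunger_lift below 0.003 m and value of joint trigger below 0.04 rad); the robot touches nothing.
It fails at once if the sponge is moved by more than 30 mm (distance of sponge from where it was at the start of the episode above 0.03 m).
It fails at once if the card tube is moved by more than 30 mm (distance of card_tube from where it was at the start of the episode above 0.03 m).
It fails at once if the glaze jar is moved by more than 30 mm (distance of glaze_jar from where it was at the start of the episode above 0.03 m).
Of shaker1, shaker2, shaker3 only 2 to 3 are there at a start; the rules pass over those that are not, and their reading is None.
At some moment in a run one of shaker1, shaker2, shaker3 may be knocked a few centimetres aside while the robot is not near it.
Once in a run the grip may slacken for a moment while it holds something.
It also fails if it takes over 210 s, if anything falls off the work surface, if the arm or the gripper's body presses on something with over 40 N, if the wrist force passes 120 N, or if a joint passes its speed limit or range.

## Working session

There is one attempt and no reset: what is moved stays moved. The work goes in short steps, Python scripts to look and compute and a tool call to move; the robot and the scene stay as the last step left them, time stands still between calls to the robot, and variables do not carry over. Pictures are saved under pics/ and viewed, and the job is handed in when it is done.

Besides the shell and the picture viewer there is one more tool, called after "Call:" in YAML: its name, and indented under it one key for each argument. carry_out: Moves the arm, as the interface text tells. Its arguments: {"type":"object","properties":{"deltas":{"type":"string"}},"required":["deltas"]}

```bash
ls; mkdir -p pics; cat > h.py <<'E'
import numpy as np, cv2
from scipy.spatial.transform import Rotation as R
from bench import robot
def snap(n,name=None):
    s=robot.snapshot(n)
    if name: cv2.imwrite(f'pics/{name}.png',s['pixels'][:,:,::-1])
    return s
def c2w(s,p):
    Rm=R.from_rotvec(np.ravel(s['rvec'])).as_matrix(); return Rm.T@(np.asarray(p)-np.ravel(s['tvec']))
def px(s,w):
    Rm=R.from_rotvec(np.ravel(s['rvec'])).as_matrix(); c=Rm@np.asarray(w)+np.ravel(s['tvec'])
    x=c[:2]/c[2]; x=x*(1+s['k1']*(x@x)); K=s['camera_matrix']; return K[0,0]*x[0]+K[0,2],K[1,1]*x[1]+K[1,2]
def cloud(s):
    K=s['camera_matrix'];h,w=s['range_z'].shape
    d=np.array([s['k1'],0,0,0,0.]);v,u=np.mgrid[:h,:w]
    xd=np.stack([(u-K[0,2])/K[0,0],(v-K[1,2])/K[1,1]],-1)
    x=xd.copy()
    for _ in range(15): x=xd/(1+s['k1']*(x**2).sum(-1,keepdims=True))
    z=s['range_z'];c=np.dstack([x*z[...,None],z])
    Rm=R.from_rotvec(np.ravel(s['rvec'])).as_matrix()
    P=(c-np.ravel(s['tvec']))@Rm
    P[z==0]=np.nan
    return P
def find(s,t,f='place_of',n=6):
    for r in getattr(robot,f)(s,t)[:n]:
        w=c2w(s,r['at']); print(t,f,round(r['p'],2),np.round(w,4),'px',np.round(px(s,w)))
def obs():
    o=robot.get_obs(); print({k:np.round(o[k],4).tolist() for k in('time','tool_pos','ee_rot','wrist_force','width','joint_positions')}); return o
E
python3 - <<'E'
from h import *
obs()
for n in('scene','side','wrist'):
    s=snap(n,n+'0')
    print(n,s['shot'])
    for t in ['shaker1_c','deck','carriage_handle','plunger_knob','gun_grip','trigger_pad','dusty_board','clean_board','sponge','card_tube','glaze_jar','nozzle']: find(s,t)
E
```

```text
pics
{'time': 0.0, 'tool_pos': [0.5495, 0.0, 0.2043], 'ee_rot': [-3.1394, -0.0002, 1.5708], 'wrist_force': [-0.9823, 0.0209, 0.8459], 'width': 0.094, 'joint_positions': [-0.1031, 0.0879, 1.3722, -0.0, 1.6836, -0.1031]}
scene 1
shaker1_c place_of 0.75 [ 0.4142 -0.3688  0.0268] px [164. 295.]
deck place_of 0.85 [0.5929 0.0265 0.0352] px [310. 208.]
carriage_handle place_of 0.93 [ 0.589  -0.0993  0.0802] px [283. 236.]
plunger_knob place_of 0.68 [0.4708 0.0382 0.1061] px [273. 170.]
gun_grip place_of 0.56 [0.537  0.3875 0.0733] px [359. 102.]
trigger_pad place_of 0.66 [0.5348 0.3537 0.0758] px [352. 108.]
dusty_board place_of 0.81 [ 0.504  -0.3657 -0.0046] px [196. 317.]
clean_board place_of 0.6 [ 5.106e-01 -2.387e-01 -1.000e-04] px [228. 277.]
sponge place_of 0.64 [0.3601 0.1345 0.0032] px [260. 150.]
sponge place_of 0.57 [ 0.502  -0.3628 -0.0015] px [195. 315.]
card_tube place_of 0.73 [ 7.140e-01 -2.784e-01  5.000e-04] px [287. 332.]
glaze_jar place_of 0.63 [0.5919 0.027  0.0333] px [310. 209.]
glaze_jar place_of 0.58 [ 0.7549  0.0179 -0.0017] px [361. 247.]
nozzle place_of 0.82 [0.60
[... 1033 characters left out ...]
 place_of 0.19 [ 0.5884 -0.0929  0.0784] px [323. 299.]
deck place_of 0.26 [ 0.5878 -0.0932  0.077 ] px [323. 298.]
carriage_handle place_of 0.89 [ 0.5857 -0.0925  0.0762] px [320. 297.]
carriage_handle place_of 0.4 [ 0.7125 -0.2737 -0.0017] px [402. 385.]
plunger_knob place_of 0.82 [0.4699 0.0431 0.1099] px [185. 167.]
sponge place_of 0.85 [0.3617 0.1323 0.0011] px [106.  69.]
sponge place_of 0.66 [ 0.5863 -0.0949  0.0767] px [321. 299.]
sponge place_of 0.5 [0.5914 0.0239 0.0401] px [326. 176.]
card_tube place_of 0.87 [ 7.132e-01 -2.766e-01  3.000e-04] px [403. 388.]
card_tube place_of 0.45 [0.3622 0.1364 0.0016] px [106.  64.]
glaze_jar place_of 0.9 [ 0.7533  0.0208 -0.002 ] px [463. 173.]
```

View pics/scene0.png

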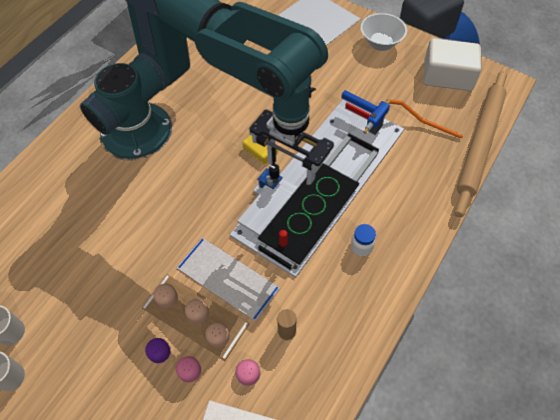

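View pics/side0.png

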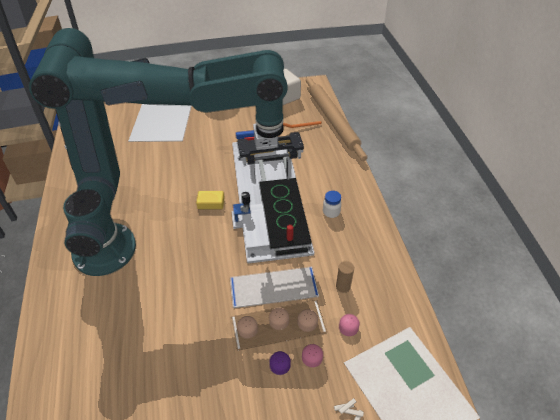

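View pics/wrist0.png

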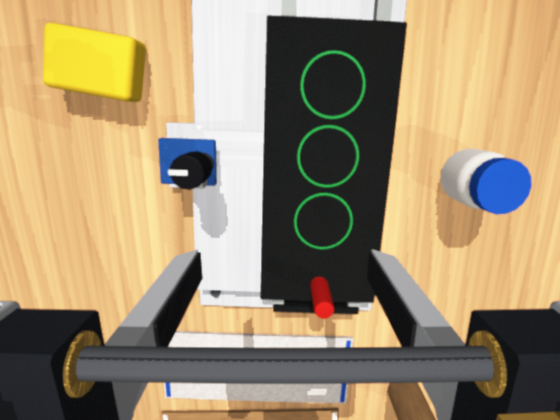

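```bash
cat >> h.py <<'E'
def lab(s,P,mask,minn=25):
    n,l,st,_=cv2.connectedComponentsWithStats(mask.astype(np.uint8))
    for i in range(1,n):
        m=l==i
        if st[i,4]<minn: continue
        Q=P[m]; c=s['pixels'][m].mean(0)
        print('n',st[i,4],'px',st[i,0]+st[i,2]//2,st[i,1]+st[i,3]//2,'lo',np.round(np.nanpercentile(Q,3,axis=0),3),'hi',np.round(np.nanpercentile(Q,97,axis=0),3),'top',np.round(np.nanmax(Q[:,2]),4),'rgb',c.astype(int))
def fitcyl(Q,r=0.028,zt=0.046):
    # fit shaker: dome+cyl; use points and fit circle on side points: silhouettes via least squares of radius
    from scipy.optimize import least_squares
    S=Q[(Q[:,2]<zt-0.016)&(Q[:,2]>zt-0.036)]
    c0=np.median(Q,axis=0)[:2]
    return least_squares(lambda c:np.hypot(*(S[:,:2]-c).T)-r,c0,loss='soft_l1',f_scale=0.002).x,len(S)
def shakers(s,lo,hi,zb):
    P=cloud(s); m=(P[...,2]>zb+0.008)&(P[...,2]<zb+0.05)
    for k in(0,1): m&=(P[...,k]>lo[k])&(P[...,k]<hi[k])
    n,l,st,_=cv2.connectedComponentsWithStats(m.astype(np.uint8),connectivity=4)
    for i in range(1,n):
        if st[i,4]<60: continue
        Q=P[l==i]; T=Q[Q[:,2]>zb+0.036]
        print('px',st[i,:4],'n',st[i,4],'top',np.round(np.percentile(Q[:,2],98),4),'topcen',np.round(T.mean(0)[:2],4) if len(T)>3 else None,'fit',*[np.round(v,4) for v in fitcyl(Q,zt=zb+0.04)],'rgb',np.median(s['pixels'][l==i],0))
E
python3 - <<'E'
from h import *
for n in('scene','side'):
    s=snap(n); shakers(s,(.3,-.6),(.7,-.3),0.006)
    img=s['pixels'][:,:,::-1]
    c=img[270:400,130:270] if n=='scene' else img[290:385,225:365]
    cv2.imwrite(f'pics/crop_{n}.png',cv2.resize(c,None,fx=5,fy=5,interpolation=cv2.INTER_CUBIC))
E
```

```text
px [153 284  25  24] n 427 top 0.049 topcen [ 0.4178 -0.3693] fit [ 0.4155 -0.3668] 58 rgb [133. 103.  86.]
px [185 299  24  24] n 453 top 0.0494 topcen [ 0.5083 -0.3577] fit [ 0.5054 -0.3568] 55 rgb [135. 104.  87.]
px [205 323  25  25] n 476 top 0.0506 topcen [ 0.5835 -0.3792] fit [ 0.5815 -0.3775] 51 rgb [134. 104.  86.]
px [145 338  25  25] n 474 top 0.0441 topcen [ 0.4837 -0.4866] fit [ 0.4837 -0.4832] 77 rgb [68. 32. 92.]
px [176 357  25  25] n 465 top 0.0438 topcen [ 0.5728 -0.4819] fit [ 0.5704 -0.4803] 64 rgb [142.  78. 100.]
px [236 359  21  24] n 300 top 0.0445 topcen [ 0.6897 -0.4134] fit [ 0.6928 -0.4108] 24 rgb [200. 111. 142.]
px [269 307  20  22] n 357 top 0.0478 topcen [ 0.5026 -0.3608] fit [ 0.5031 -0.3587] 51 rgb [133. 106.  91.]
px [297 309  21  22] n 360 top 0.0482 topcen [ 0.5794 -0.3816] fit [ 0.5799 -0.379 ] 55 rgb [132. 106.  91.]
px [340 314  16  21] n 252 top 0.0413 topcen None fit [ 0.6918 -0.4125] 62 rgb [188.  114.  136.5]
px [237 316  21  22] n 343 top 0.0479 topcen [ 0.4149 -0.3702] fit [ 0.416  -0.3676] 51 rgb [133. 106.  91.]
px [302 344  22  22] n 371 top 0.0418 topcen [ 0.5736 -0.4861] fit [ 0.5709 -0.4797] 87 rgb [140.  86. 102.]
px [269 351  22  23] n 375 top 0.042 topcen [ 0.4758 -0.492 ] fit [ 0.4817 -0.4842] 74 rgb [73. 42. 93.]
```

View pics/crop_side.png

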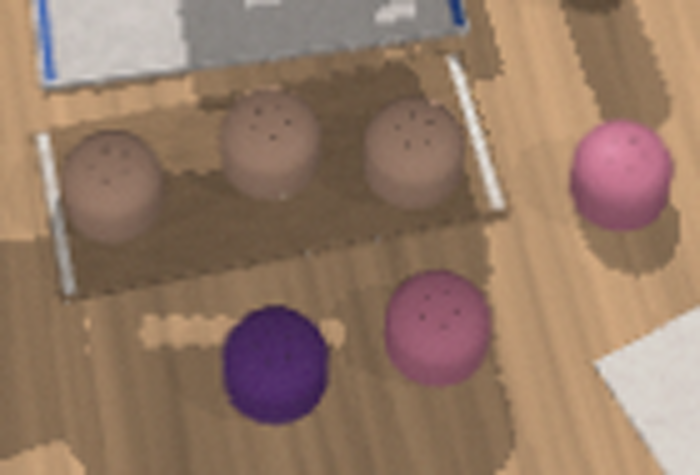

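```bash
python3 - <<'E'
from h import *
for n in('side','scene','wrist'):
    s=snap(n);P=cloud(s);px_=s['pixels'].astype(int)
    m=(abs(P[...,2]-0.036)<0.006)&(px_.max(-1)<70)&(P[...,0]>.5)&(P[...,0]<.7)&(P[...,1]>-.15)&(P[...,1]<.2)
    print(n,'deck',cv2.minAreaRect(P[m][:,:2].astype(np.float32)),np.median(P[m][:,2]))
    sat=px_.max(-1)-px_.min(-1)
    m=(abs(P[...,2]-0.006)<0.006)&(sat<35)&(px_.max(-1)>60)&(P[...,0]>.36)&(P[...,0]<.66)&(P[...,1]>-.315)&(P[...,1]<-.165)
    m=cv2.morphologyEx(m.astype(np.uint8),cv2.MORPH_OPEN,np.ones((3,3)))>0
    print('clean',cv2.minAreaRect(P[m][:,:2].astype(np.float32)),m.sum(),np.median(P[m][:,2]))
    r=px_[...,0]-np.maximum(px_[...,1],px_[...,2])
    m=(r>70)&(P[...,2]>.045)&(P[...,1]<0)
    if m.sum(): print('handle',P[m].mean(0),np.nanmax(P[m][:,2]))
    m=(P[...,2]>.1)&(P[...,2]<.125)&(abs(P[...,0]-.47)<.03)&(abs(P[...,1]-.04)<.03)
    if m.sum(): print('knob',P[m].mean(0),cv2.minEnclosingCircle(P[m][:,:2].astype(np.float32)))
E
```

```text
side deck ((0.590873658657074, 0.01180066168308258), (0.3160014748573303, 0.12777450680732727), 87.71428680419922) 0.03505306750374575
clean ((0.5098368525505066, -0.24236883223056793), (0.10860808193683624, 0.23252147436141968), 88.2446517944336) 2277 0.005658695190656694
handle [ 0.5844743  -0.10515362  0.07944162] 0.0979778480384963
knob [0.47018125 0.03188177 0.11316814] ((0.47216176986694336, 0.034398019313812256), 0.01721157692372799)
scene deck ((0.5932546854019165, 0.012832239270210266), (0.3114111125469208, 0.12937025725841522), 87.58135986328125) 0.036787490445459356
clean ((0.5114567875862122, -0.24072183668613434), (0.10752695053815842, 0.2339317798614502), 88.32070922851562) 3396 0.006731369711486237
handle [ 0.59068087 -0.10209733  0.0794826 ] 0.0989365213134638
knob [0.47618593 0.03440799 0.11515234] ((0.47359246015548706, 0.037554703652858734), 0.01499630231410265)
wrist deck ((0.591943085193634, 0.01601894199848175), (0.3080994188785553, 0.12790660560131073), 87.78699493408203) 0.03703723123656179
clean ((0.5150906443595886, -0.23847073316574097), (0.10650145262479782, 0.239983931183815), 88.12196350097656) 4955 0.006875941614026506
handle [ 0.58655499 -0.091556    0.08008033] 0.09667402907285891
knob [0.47472547 0.04127753 0.1172427 ] ((0.4731084108352661, 0.04045132175087929), 0.014063618145883083)
```

Shakers to take (side view): (247,327), (279,319) and (308,320), all bisque brown on cardboard. The look-alikes to reject are purple (280,363), pink (312,355) and pink (349,325). The crop confirms this.

```bash
cat >> h.py <<'E'
def go(x,y,z,yaw_deg):
    o=robot.get_obs(); Rt=R.from_euler('xyz',o['ee_rot']); T=R.from_euler('xyz',[np.pi,0,np.radians(yaw_deg)])
    d=Rt.inv().apply(np.array([x,y,z])-o['tool_pos'])*1000
    print('delta mm',np.round(d,1),'rot',np.round((Rt.inv()*T).as_rotvec(),3),'| t',round(o['time'],2),'pos',np.round(o['tool_pos'],4),'yaw',np.round(np.degrees(o['ee_rot'][2]),1),'w',round(o['width'],4),'F',np.round(o['wrist_force'],1))
E
python3 -c "
from h import *
go(.581,-.378,.12,0)"
```

```text
delta mm [-378.    31.    85.5] rot [ 0.    -0.     1.571] | t 2.2 pos [0.55   0.     0.2055] yaw 90.0 w 0.0941 F [1.  0.1 0.9]
```

Call:
carry_out:
  deltas: "-30 3 5 0 0 0.12 0; -70 6 10 0 0 0.24 0; -110 9 18 0 0 0.36 0; -150 12 26 0 0 0.48 0; -190 15 34 0 0 0.6 0; -230 18 42 0 0 0.72 0; -270 21 50 0 0 0.84 0; -305 25 60 0 0 0.96 0"

```text
time: 2.87
tool_pos: [0.5748, -0.3079, 0.1455]
ee_rot: [3.14, -0.0, 0.604]
wrist_force: [1.6, 0.4, 0.3]
width: 0.0941
```

```bash
python3 -c "
from h import *
go(.581,-.378,.12,0)"
```

```text
delta mm [-34.8  61.2  25.6] rot [ 0.001 -0.001  0.604] | t 2.87 pos [ 0.5748 -0.3079  0.1455] yaw 34.6 w 0.0941 F [1.6 0.4 0.3]
```

Call:
carry_out:
  deltas: "-8 14 6 0 0 0.12 0; -16 28 12 0 0 0.24 0; -24 42 18 0 0 0.36 0; -30 54 24 0 0 0.48 0; -35 61 26 0 0 0.604 0; -35 61 26 0 0 0.604 0; -35 61 26 0 0 0.604 0; -35 61 26 0 0 0.604 0"

```text
time: 3.53
tool_pos: [0.5815, -0.3745, 0.1198]
ee_rot: [-3.141, -0.0, 0.01]
wrist_force: [-0.8, 0.1, -0.3]
width: 0.0935
```

```bash
python3 - <<'E'
from h import *
s=snap('wrist','w1'); find(s,'shaker1_c'); shakers(s,(.3,-.5),(.7,-.3),.006)
go(.581,-.378,.009,0)
E
```

```text
shaker1_c place_of 0.23 [ 7.106e-01 -2.771e-01 -3.000e-04] px [167.  54.]
px [298  61  75  55] n 3382 top 0.0415 topcen [ 0.6904 -0.409 ] fit [ 0.6917 -0.4104] 237 rgb [205. 104. 135.]
px [255 182  68  71] n 3770 top 0.0474 topcen [ 0.5829 -0.3767] fit [ 0.5812 -0.3767] 190 rgb [189. 141. 110.]
px [373 195  68  67] n 3557 top 0.0414 topcen [ 0.5723 -0.4778] fit [ 0.5715 -0.4792] 555 rgb [148.  72.  93.]
px [232 265  64  69] n 3480 top 0.0474 topcen [ 0.5072 -0.3564] fit [ 0.505  -0.3563] 433 rgb [184.5 136.5 107. ]
px [369 299  33  48] n 730 top 0.0401 topcen None fit [ 0.4841 -0.4829] 198 rgb [ 84.  33. 113.]
px [246 384  59  30] n 1411 top 0.0476 topcen [ 0.4158 -0.3661] fit [ 0.4165 -0.3665] 0 rgb [180. 133. 104.]
delta mm [ -0.8   3.6 111.2] rot [ 0.    -0.001  0.009] | t 3.63 pos [ 0.5817 -0.3744  0.1202] yaw 0.5 w 0.0938 F [-0.4 -0.1  0.7]
```

View pics/w1.png

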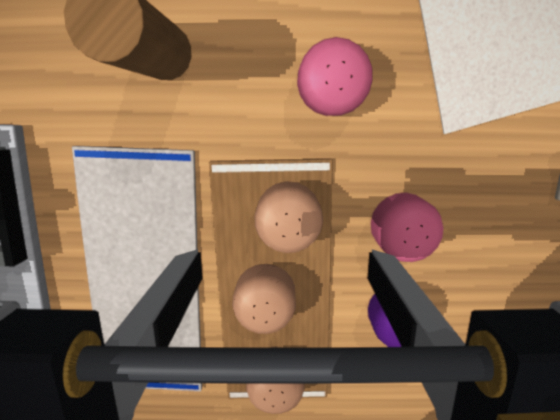

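Wrist view: three bisque shakers at (288,217), (264,298) and (275,390) on the cardboard. The coloured ones are off it. Descending on the first.

Call:
carry_out:
  deltas: "0 2 20 0 0 0 0; 0 2 45 0 0 0 0; 0 2 70 0 0 0 0; 0 2 90 0 0 0 0; 0 2 104 0 0 0 0; 0 2 110 0 0 0 0; 0 2 110 0 0 0 0.5; 0 2 110 0 0 0 1"

```text
time: 4.3
tool_pos: [0.582, -0.3772, 0.0106]
ee_rot: [3.141, -0.001, 0.007]
wrist_force: [0.1, -0.7, 0.9]
width: 0.0839
```

Call:
carry_out:
  deltas: "0 0 0 0 0 0 1; 0 0 0 0 0 0 1; 0 0 0 0 0 0 1; 0 0 -5 0 0 0 1; 0 0 -20 0 0 0 1; 0 0 -50 0 0 0 1; 0 0 -90 0 0 0 1; 0 0 -130 0 0 0 1"

```text
time: 4.97
tool_pos: [0.5803, -0.3763, 0.1395]
ee_rot: [-3.139, 0.003, 0.007]
wrist_force: [1.1, -0.7, -0.6]
width: 0.0554
```

```bash
python3 -c "
from h import *
go(.596,.111,.16,87.7)"
```

```text
delta mm [  18.9 -487.3  -19.5] rot [-4.000e-03  1.000e-03 -1.524e+00] | t 4.97 pos [ 0.5803 -0.3763  0.1395] yaw 0.4 w 0.0554 F [ 1.1 -0.7 -0.6]
```

Call:
carry_out:
  deltas: "0 -10 -10 0 0 -0.05 1; 2 -35 -20 0 0 -0.15 1; 4 -68 -20 0 0 -0.26 1; 6 -103 -20 0 0 -0.37 1; 9 -138 -20 0 0 -0.48 1; 11 -173 -20 0 0 -0.59 1; 13 -208 -20 0 0 -0.7 1; 15 -243 -20 0 0 -0.81 1"

```text
time: 5.63
tool_pos: [0.5944, -0.1323, 0.16]
ee_rot: [3.141, -0.0, 0.822]
wrist_force: [0.8, 0.5, -0.8]
width: 0.0555
```

```bash
python3 -c "
from h import *
go(.596,.111,.16,87.7)"
```

```text
delta mm [ 179.3 -164.5   -0. ] rot [ 0.    -0.    -0.709] | t 5.63 pos [ 0.5944 -0.1323  0.16  ] yaw 47.1 w 0.0555 F [ 0.8  0.5 -0.8]
```

Call:
carry_out:
  deltas: "25 -23 0 0 0 -0.1 1; 50 -46 0 0 0 -0.2 1; 75 -69 0 0 0 -0.3 1; 100 -92 0 0 0 -0.4 1; 125 -115 0 0 0 -0.5 1; 150 -138 0 0 0 -0.6 1; 170 -156 0 0 0 -0.68 1; 179 -164 0 0 0 -0.709 1"

```text
time: 6.3
tool_pos: [0.5972, 0.1124, 0.1599]
ee_rot: [3.141, -0.002, 1.532]
wrist_force: [1.2, -0.6, -2.1]
width: 0.0555
```

```bash
python3 - <<'E'
from h import *
s=snap('side'); shakers(s,(.3,-.6),(.7,-.3),0.006); find(s,'deck')
go(.596,.111,.042,87.7)
E
```

```text
px [269 307  20  23] n 359 top 0.0495 topcen [ 0.5027 -0.3602] fit [ 0.5032 -0.3585] 63 rgb [131. 105.  90.]
px [339 314  17  21] n 252 top 0.0423 topcen [ 0.687  -0.4215] fit [ 0.6916 -0.4118] 64 rgb [187.  113.  135.5]
px [237 316  21  22] n 349 top 0.0482 topcen [ 0.4161 -0.37  ] fit [ 0.416  -0.3679] 57 rgb [137. 110.  94.]
px [302 344  22  22] n 373 top 0.0418 topcen [ 0.5676 -0.4775] fit [ 0.5711 -0.4795] 84 rgb [180. 112. 132.]
px [269 351  22  23] n 376 top 0.0422 topcen [ 0.4784 -0.4908] fit [ 0.4822 -0.484 ] 81 rgb [ 96.   54.  119.5]
deck place_of 0.23 [0.5988 0.2978 0.0726] px [271. 147.]
delta mm [  0.6  -1.5 117.7] rot [ 0.     0.    -0.003] | t 6.4 pos [0.5975 0.1104 0.1597] yaw 87.6 w 0.0552 F [-0.1 -0.3 -1.3]
```

Call:
carry_out:
  deltas: "0 -1 20 0 0 0 1; 0 -1 45 0 0 0 1; 0 -1 70 0 0 0 1; 0 -1 92 0 0 0 1; 0 -1 107 0 0 0 1; 0 -1 114 0 0 0 1; 0 -1 118 0 0 0 1; 0 -1 119 0 0 0 1"

```text
time: 7.07
tool_pos: [0.5953, 0.1064, 0.0448]
ee_rot: [-3.139, 0.002, 1.523]
wrist_force: [-12.1, -2.5, 18.1]
width: 0.0551
```

Call:
carry_out:
  deltas: "0 0 0 0 0 0 1; 0 0 0 0 0 0 0.6; 0 0 0 0 0 0 0; 0 0 0 0 0 0 0; 0 0 0 0 0 0 0; 0 0 -20 0 0 0 0; 0 0 -55 0 0 0 0; 0 0 -95 0 0 0 0"

```text
time: 7.73
tool_pos: [0.5949, 0.1078, 0.1332]
ee_rot: [-3.135, 0.001, 1.524]
wrist_force: [0.8, -0.1, 0.4]
width: 0.0917
```

```bash
python3 - <<'E'
from h import *
s=snap('side'); shakers(s,(.53,-.13),(.66,.2),0.036)
go(.504,-.358,.12,0)
E
```

```text
px [272 180  16  17] n 219 top 0.0783 topcen [0.5934 0.1019] fit [0.593  0.1058] 54 rgb [156. 125. 107.]
px [286 228   7  12] n 60 top 0.0844 topcen [ 0.5828 -0.1052] fit [ 0.5893 -0.0798] 22 rgb [101.5  31.5  30. ]
delta mm [-470.5  -75.3   24. ] rot [ 0.009 -0.011  1.524] | t 7.78 pos [0.6007 0.1084 0.1457] yaw 87.3 w 0.0933 F [2.6 0.2 5.8]
```

Call:
carry_out:
  deltas: "-30 -5 0 0 0 0.1 0; -70 -11 0 0 0 0.22 0; -110 -18 0 0 0 0.34 0; -150 -24 0 0 0 0.46 0; -190 -30 0 0 0 0.58 0; -230 -37 0 0 0 0.7 0; -270 -43 0 0 0 0.82 0; -310 -50 0 0 0 0.94 0"

```text
time: 8.45
tool_pos: [0.5322, -0.2012, 0.1355]
ee_rot: [3.14, -0.0, 0.579]
wrist_force: [0.5, -0.5, -0.8]
width: 0.0939
```

```bash
python3 -c "
from h import *
go(.504,-.358,.12,0)"
```

```text
delta mm [-109.4  115.9   15.6] rot [ 0.001 -0.001  0.579] | t 8.45 pos [ 0.5322 -0.2012  0.1355] yaw 33.2 w 0.0939 F [ 0.5 -0.5 -0.8]
```

Call:
carry_out:
  deltas: "-22 23 3 0 0 0.12 0; -44 46 6 0 0 0.24 0; -66 69 9 0 0 0.36 0; -85 90 12 0 0 0.48 0; -100 106 15 0 0 0.579 0; -109 116 15 0 0 0.579 0; -109 116 15 0 0 0.579 0; -109 116 15 0 0 0.579 0"

```text
time: 9.12
tool_pos: [0.506, -0.3557, 0.1203]
ee_rot: [-3.141, -0.0, 0.008]
wrist_force: [0.7, 1.0, -0.3]
width: 0.0943
```

```bash
python3 - <<'E'
from h import *
s=snap('wrist','w2'); shakers(s,(.3,-.43),(.66,-.3),.006)
s=snap('side'); shakers(s,(.3,-.43),(.66,-.3),.006)
go(.504,-.358,.009,0)
E
```

```text
px [253 183  68  70] n 3757 top 0.0474 topcen [ 0.5067 -0.3563] fit [ 0.505  -0.3563] 193 rgb [194. 145. 114.]
px [266 279  63  68] n 3362 top 0.0475 topcen [ 0.4184 -0.366 ] fit [ 0.4154 -0.3661] 472 rgb [183. 136. 106.]
px [269 307  20  22] n 293 top 0.047 topcen [ 0.497  -0.3614] fit [ 0.503  -0.3588] 62 rgb [156. 125. 108.]
px [237 316  21  22] n 340 top 0.048 topcen [ 0.415  -0.3711] fit [ 0.4161 -0.3678] 49 rgb [176.  140.5 120.5]
delta mm [ -2.7   3.6 111.8] rot [-0.    -0.001  0.009] | t 9.22 pos [ 0.5066 -0.3544  0.1208] yaw 0.5 w 0.0942 F [-0.1 -0.1  0.5]
```

Call:
carry_out:
  deltas: "-1 2 20 0 0 0 0; -2 2 45 0 0 0 0; -2 2 70 0 0 0 0; -2 2 90 0 0 0 0; -2 2 104 0 0 0 0; -2 2 111 0 0 0 0; -2 2 111 0 0 0 0.5; -2 2 111 0 0 0 1"

```text
time: 9.88
tool_pos: [0.5048, -0.3569, 0.0103]
ee_rot: [3.141, -0.001, 0.008]
wrist_force: [-0.4, -0.7, 0.1]
width: 0.084
```

Call:
carry_out:
  deltas: "0 0 0 0 0 0 1; 0 0 0 0 0 0 1; 0 0 0 0 0 0 1; 0 0 0 0 0 0 1; 0 0 -20 0 0 0 1; 0 0 -55 0 0 0 1; 0 0 -95 0 0 0 1; 0 0 -135 0 0 0 1"

```text
time: 10.55
tool_pos: [0.5032, -0.3569, 0.1449]
ee_rot: [-3.14, 0.002, 0.007]
wrist_force: [0.3, -0.7, -0.5]
width: 0.0553
```

```bash
python3 -c "
from h import *
go(.593,.0425,.16,87.7)"
```

```text
delta mm [  92.4 -398.9  -14.6] rot [-0.003  0.    -1.524] | t 10.55 pos [ 0.5032 -0.3569  0.1449] yaw 0.4 w 0.0553 F [ 0.3 -0.7 -0.5]
```

Call:
carry_out:
  deltas: "5 -15 -10 0 0 -0.08 1; 13 -45 -15 0 0 -0.19 1; 21 -78 -15 0 0 -0.3 1; 28 -111 -15 0 0 -0.41 1; 35 -144 -15 0 0 -0.52 1; 42 -177 -15 0 0 -0.63 1; 49 -210 -15 0 0 -0.74 1; 56 -243 -15 0 0 -0.85 1"

```text
time: 11.22
tool_pos: [0.5583, -0.1126, 0.1595]
ee_rot: [-3.142, -0.0, 0.862]
wrist_force: [0.7, -0.2, -0.8]
width: 0.0551
```

```bash
python3 -c "
from h import *
go(.593,.041,.16,87.7)"
```

```text
delta mm [139.2 -73.7  -0.5] rot [-0.    -0.    -0.669] | t 11.22 pos [ 0.5583 -0.1126  0.1595] yaw 49.4 w 0.0551 F [ 0.7 -0.2 -0.8]
```

Call:
carry_out:
  deltas: "25 -13 0 0 0 -0.11 1; 50 -26 0 0 0 -0.22 1; 75 -40 0 0 0 -0.33 1; 98 -52 0 0 0 -0.44 1; 120 -64 0 0 0 -0.55 1; 134 -71 0 0 0 -0.64 1; 139 -74 0 0 0 -0.669 1; 139 -74 0 0 0 -0.669 1"

```text
time: 11.88
tool_pos: [0.5934, 0.0405, 0.1593]
ee_rot: [-3.141, -0.0, 1.527]
wrist_force: [0.4, -0.4, -1.0]
width: 0.0555
```

```bash
python3 - <<'E'
from h import *
s=snap('scene','s3'); shakers(s,(.53,-.13),(.66,.2),0.036); shakers(s,(.3,-.43),(.66,-.3),.006)
go(.593,.041,.045,87.7)
E
```

```text
px [317 174  21  21] n 185 top 0.0786 topcen [0.6093 0.1061] fit [0.5947 0.1067] 58 rgb [136. 107.  88.]
px [153 284  25  24] n 431 top 0.0497 topcen [ 0.4174 -0.3691] fit [ 0.4155 -0.3669] 57 rgb [134. 104.  87.]
delta mm [  1.8  -0.4 114.3] rot [-0.     0.001 -0.006] | t 11.93 pos [0.5934 0.0393 0.1593] yaw 87.4 w 0.0554 F [-0.2 -0.3 -1.5]
```

View pics/s3.png

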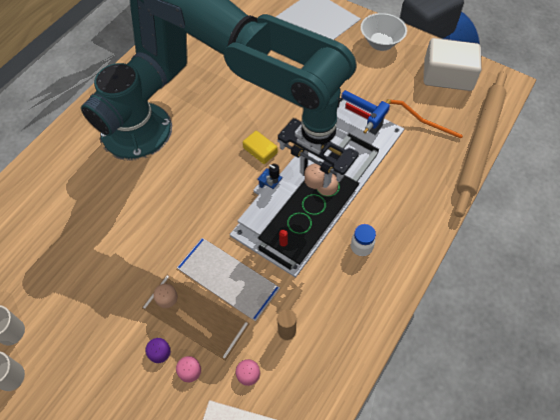

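Shaker one is standing on the deck at (328,185), number two is held above it, and the third is still on the cardboard at (164,295).

Call:
carry_out:
  deltas: "0 0 20 0 0 0 1; 0 0 45 0 0 0 1; 0 0 70 0 0 0 1; 0 0 90 0 0 0 1; 0 0 103 0 0 0 1; 0 0 108 0 0 0 1; 0 0 111 0 0 0 1; 0 0 113 0 0 0 1"

```text
time: 12.6
tool_pos: [0.5943, 0.0387, 0.0473]
ee_rot: [3.14, 0.0, 1.525]
wrist_force: [0.7, 0.1, -0.8]
width: 0.0555
```

Call:
carry_out:
  deltas: "0 0 1 0 0 0 1; 0 0 1 0 0 0 0.6; 0 0 1 0 0 0 0; 0 0 1 0 0 0 0; 0 0 1 0 0 0 0; 0 0 -20 0 0 0 0; 0 0 -55 0 0 0 0; 0 0 -95 0 0 0 0"

```text
time: 13.27
tool_pos: [0.5918, 0.0395, 0.1401]
ee_rot: [-3.136, 0.0, 1.526]
wrist_force: [0.3, 0.8, -0.4]
width: 0.0918
```

```bash
python3 - <<'E'
from h import *
go(.416,-.3675,.13,0)
E
```

```text
delta mm [-414.4 -157.2   11. ] rot [-0.004  0.004  1.526] | t 13.27 pos [0.5918 0.0395 0.1401] yaw 87.4 w 0.0918 F [ 0.3  0.8 -0.4]
```

Call:
carry_out:
  deltas: "-25 -10 -5 0 0 0.1 0; -60 -23 -5 0 0 0.22 0; -95 -36 -5 0 0 0.34 0; -130 -50 -5 0 0 0.46 0; -165 -63 -5 0 0 0.58 0; -200 -76 -5 0 0 0.7 0; -235 -89 0 0 0 0.82 0; -270 -102 0 0 0 0.94 0"

```text
time: 13.93
tool_pos: [0.4785, -0.2271, 0.1415]
ee_rot: [3.141, -0.0, 0.58]
wrist_force: [-0.1, -0.8, -0.4]
width: 0.0937
```

```bash
python3 -c "
from h import *
go(.416,-.367,.12,0)"
```

```text
delta mm [-128.9   82.7   21.5] rot [ 0.   -0.    0.58] | t 13.93 pos [ 0.4785 -0.2271  0.1415] yaw 33.2 w 0.0937 F [-0.1 -0.8 -0.4]
```

Call:
carry_out:
  deltas: "-25 16 4 0 0 0.12 0; -50 32 8 0 0 0.24 0; -75 48 12 0 0 0.36 0; -98 63 16 0 0 0.48 0; -118 76 21 0 0 0.58 0; -128 83 21 0 0 0.58 0; -128 83 21 0 0 0.58 0; -128 83 21 0 0 0.58 0"

```text
time: 14.6
tool_pos: [0.419, -0.3655, 0.1209]
ee_rot: [-3.141, -0.001, 0.007]
wrist_force: [0.0, 0.0, -0.5]
width: 0.094
```

```bash
python3 - <<'E'
from h import *
s=snap('wrist'); shakers(s,(.3,-.43),(.66,-.3),.006)
s=snap('side'); shakers(s,(.3,-.43),(.66,-.3),.006);shakers(s,(.53,-.13),(.66,.2),0.036)
go(.416,-.367,.009,0)
E
```

```text
px [253 185  68  71] n 3739 top 0.0474 topcen [ 0.4172 -0.366 ] fit [ 0.4155 -0.3661] 206 rgb [194. 145. 114.]
px [237 317  21  20] n 258 top 0.047 topcen [ 0.4099 -0.3735] fit [ 0.416  -0.3679] 50 rgb [155. 124. 107.]
px [272 180  20  31] n 445 top 0.0781 topcen [0.5917 0.069 ] fit [0.5912 0.0436] 101 rgb [165. 132. 113.]
px [286 229   7  11] n 61 top 0.0832 topcen [ 0.5825 -0.1062] fit [ 0.5796 -0.1332] 23 rgb [106.  33.  31.]
delta mm [ -3.7   2.3 112. ] rot [-0.    -0.001  0.008] | t 14.7 pos [ 0.4196 -0.3647  0.121 ] yaw 0.5 w 0.0941 F [ 0.6 -0.4 -0.4]
```

Call:
carry_out:
  deltas: "-2 2 20 0 0 0 0; -3 2 45 0 0 0 0; -3 2 70 0 0 0 0; -3 2 90 0 0 0 0; -3 2 104 0 0 0 0; -3 2 111 0 0 0 0; -3 2 111 0 0 0 0.5; -3 2 111 0 0 0 1"

```text
time: 15.37
tool_pos: [0.4165, -0.3672, 0.0101]
ee_rot: [3.141, -0.001, 0.007]
wrist_force: [0.8, -0.7, -0.4]
width: 0.0839
```

Call:
carry_out:
  deltas: "0 0 0 0 0 0 1; 0 0 0 0 0 0 1; 0 0 0 0 0 0 1; 0 0 0 0 0 0 1; 0 0 -20 0 0 0 1; 0 0 -55 0 0 0 1; 0 0 -95 0 0 0 1; 0 0 -140 0 0 0 1"

```text
time: 16.03
tool_pos: [0.4149, -0.3669, 0.1465]
ee_rot: [-3.139, 0.002, 0.006]
wrist_force: [1.2, -1.7, -0.2]
width: 0.0553
```

```bash
python3 -c "
from h import *
go(.5905,-.026,.16,87.7)"
```

```text
delta mm [ 177.5 -340.   -13.1] rot [-0.003 -0.    -1.525] | t 16.03 pos [ 0.4149 -0.3669  0.1465] yaw 0.3 w 0.0553 F [ 1.2 -1.7 -0.2]
```

Call:
carry_out:
  deltas: "8 -15 -13 0 0 -0.1 1; 24 -45 -15 0 0 -0.21 1; 40 -76 -15 0 0 -0.32 1; 56 -107 -15 0 0 -0.43 1; 72 -138 -15 0 0 -0.54 1; 88 -169 -15 0 0 -0.65 1; 104 -200 -15 0 0 -0.76 1; 120 -230 -15 0 0 -0.87 1"

```text
time: 16.7
tool_pos: [0.5348, -0.1354, 0.1614]
ee_rot: [3.141, -0.0, 0.881]
wrist_force: [1.0, -0.1, -0.6]
width: 0.0555
```

```bash
python3 -c "
from h import *
go(.5905,-.026,.16,87.7)"
```

```text
delta mm [119.8 -26.6   1.4] rot [ 0.   -0.   -0.65] | t 16.7 pos [ 0.5348 -0.1354  0.1614] yaw 50.5 w 0.0555 F [ 1.  -0.1 -0.6]
```

Call:
carry_out:
  deltas: "22 -5 0 0 0 -0.11 1; 44 -10 0 0 0 -0.22 1; 66 -15 0 0 0 -0.33 1; 86 -19 0 0 0 -0.44 1; 104 -23 0 0 0 -0.55 1; 116 -26 0 0 0 -0.64 1; 120 -27 0 0 0 -0.65 1; 120 -27 0 0 0 -0.65 1"

```text
time: 17.37
tool_pos: [0.5906, -0.0268, 0.1609]
ee_rot: [-3.141, 0.0, 1.525]
wrist_force: [-0.6, -1.5, 0.1]
width: 0.0554
```

```bash
python3 - <<'E'
from h import *
s=snap('side','s4'); shakers(s,(.53,-.13),(.66,.2),0.036)
go(.5905,-.026,.046,87.7)
E
```

```text
px [275 198  17  13] n 149 top 0.0744 topcen [0.5813 0.0256] fit [0.5924 0.0403] 58 rgb [135. 108.  93.]
px [286 229   7  12] n 64 top 0.0847 topcen [ 0.5839 -0.1056] fit [ 0.5897 -0.0797] 24 rgb [106.  33.  32.]
delta mm [1.70e+00 1.00e-01 1.15e+02] rot [-0.     0.001 -0.006] | t 17.42 pos [ 0.5904 -0.0277  0.161 ] yaw 87.3 w 0.056 F [ 0.2 -0.1 -1.7]
```

View pics/s4.png

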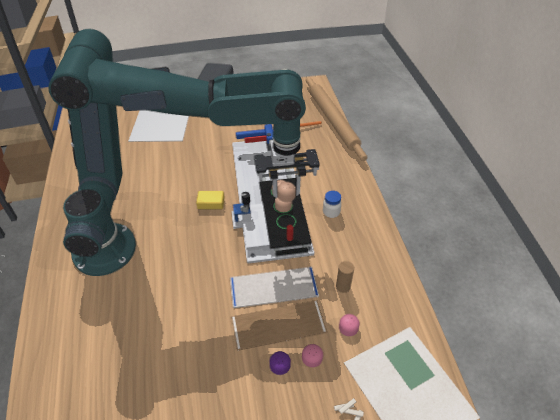

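The third is held at (286,192) and the second stands on the deck at (283,203). Lowering now.

Call:
carry_out:
  deltas: "1 0 20 0 0 0 1; 1 0 45 0 0 0 1; 1 0 70 0 0 0 1; 1 0 90 0 0 0 1; 1 0 104 0 0 0 1; 1 0 110 0 0 0 1; 1 0 113 0 0 0 1; 1 0 115 0 0 0 1"

```text
time: 18.08
tool_pos: [0.5907, -0.0273, 0.0466]
ee_rot: [3.141, 0.0, 1.524]
wrist_force: [-0.4, 0.2, 0.5]
width: 0.0551
```

Call:
carry_out:
  deltas: "0 0 1 0 0 0 1; 0 0 1 0 0 0 0.6; 0 0 1 0 0 0 0; 0 0 1 0 0 0 0; 0 0 1 0 0 0 0; 0 0 -20 0 0 0 0; 0 0 -55 0 0 0 0; 0 0 -95 0 0 0 0"

```text
time: 18.75
tool_pos: [0.5888, -0.0263, 0.1397]
ee_rot: [-3.136, -0.001, 1.526]
wrist_force: [1.0, 0.3, -0.2]
width: 0.0917
```

```bash
python3 - <<'E'
from h import *
go(.473,.0385,.18,60)
obs()
E
```

```text
delta mm [  59.5 -118.8  -39.6] rot [-0.006  0.001  0.479] | t 18.75 pos [ 0.5888 -0.0263  0.1397] yaw 87.4 w 0.0917 F [ 1.   0.3 -0.2]
{'time': 18.75, 'tool_pos': [0.5888, -0.0263, 0.1397], 'ee_rot': [-3.1359, -0.0005, 1.5258], 'wrist_force': [0.9542, 0.3071, -0.1663], 'width': 0.0917, 'joint_positions': [-0.1408, 0.2, 1.3741, -0.0, 1.5733, -0.0958]}
```

Call:
carry_out:
  deltas: "10 -20 -20 0 0 0.1 0; 20 -40 -35 0 0 0.2 0; 32 -64 -40 0 0 0.3 0; 44 -88 -40 0 0 0.4 0; 54 -108 -40 0 0 0.5 0; 60 -119 -40 0 0 0.6 0; 60 -119 -40 0 0 0.654 0; 60 -119 -40 0 0 0.654 0"

```text
time: 19.42
tool_pos: [0.474, 0.0392, 0.1821]
ee_rot: [3.14, -0.001, 0.872]
wrist_force: [0.2, -0.1, -0.2]
width: 0.0939
```

```bash
python3 - <<'E'
from h import *
s=snap('wrist','w5'); find(s,'plunger_knob'); P=cloud(s)
m=(P[...,2]>.11)&(P[...,2]<.13)&(abs(P[...,0]-.47)<.03)&(abs(P[...,1]-.04)<.03)
print('knob',np.nanmedian(P[m],0),cv2.minEnclosingCircle(P[m][:,:2].astype(np.float32)))
s=snap('scene','s5'); find(s,'plunger_knob');shakers(s,(.53,-.13),(.66,.2),0.036)
go(.473,.0385,.086,50)
E
```

```text
plunger_knob place_of 0.85 [0.4725 0.0397 0.1092] px [283. 227.]
knob [0.47390378 0.04134815 0.11876363] ((0.47296780347824097, 0.040341611951589584), 0.014150569215416908)
plunger_knob place_of 0.53 [0.473  0.0372 0.1022] px [273. 171.]
px [288 173  50  59] n 1167 top 0.0798 topcen [0.5945 0.0351] fit [0.5954 0.0407] 193 rgb [165. 128. 106.]
px [279 235   8  11] n 61 top 0.0856 topcen [ 0.5911 -0.1043] fit [ 0.5777 -0.0808] 22 rgb [91. 15. 13.]
delta mm [-1.1 -1.3 95.3] rot [ 0. -0. -0.] | t 19.62 pos [0.4747 0.0385 0.1813] yaw 50.0 w 0.0941 F [-0.1  0.3  0.1]
```

View pics/w5.png

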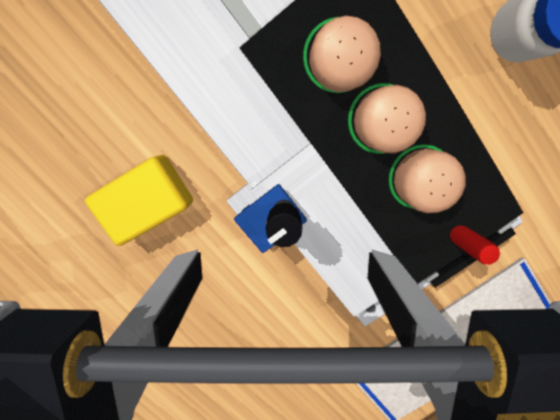

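View pics/s5.png

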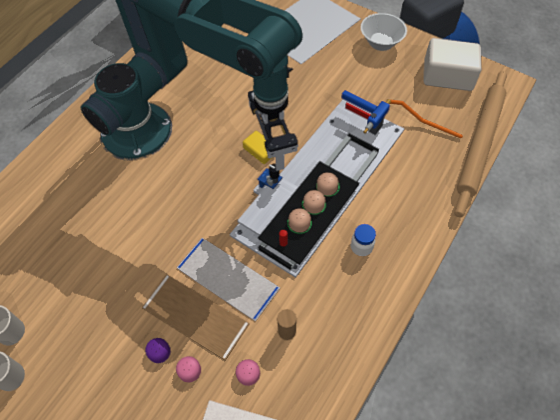

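Three shakers stand on the deck: scene (328,184), (314,203) and (300,221). The knob is at wrist (284,225). Now descending on the knob.

Call:
carry_out:
  deltas: "0 -2 20 0 0 0 0; 0 -2 45 0 0 0 0; 0 -2 68 0 0 0 0; 0 -2 84 0 0 0 0; 0 -2 92 0 0 0 0; 0 -2 94 0 0 0 0; 0 -2 94 0 0 0 0; 0 -2 94 0 0 0 1"

```text
time: 20.28
tool_pos: [0.4739, 0.0399, 0.0883]
ee_rot: [3.14, -0.001, 0.872]
wrist_force: [0.1, -0.7, 0.2]
width: 0.0902
```

Call:
carry_out:
  deltas: "0 0 0 0 0 0 1; 0 0 0 0 0 0 1; 0 0 0 0 0 0 1; 0 0 0 0 0 0 1; 0 0 0 0 0 0 1; 0 0 0 0 0 0 1; 0 0 0 0 0 0 1; 0 0 0 0 0 0 1"

```text
time: 20.95
tool_pos: [0.4728, 0.04, 0.0871]
ee_rot: [-3.142, 0.0, 0.872]
wrist_force: [-0.3, -1.2, 0.5]
width: 0.038
```

```bash
python3 - <<'E'
from h import *
obs(); go(.473,.0402,.086,50)
E
```

```text
{'time': 20.95, 'tool_pos': [0.4728, 0.04, 0.0871], 'ee_rot': [-3.1416, 0.0, 0.8718], 'wrist_force': [-0.2585, -1.1673, 0.4574], 'width': 0.038, 'joint_positions': [-0.0352, -0.0261, 1.7249, -0.0, 1.4428, 0.6638]}
delta mm [0.3 0.  1.1] rot [-0.     0.    -0.001] | t 20.95 pos [0.4728 0.04   0.0871] yaw 50.0 w 0.038 F [-0.3 -1.2  0.5]
```

Call:
carry_out:
  deltas: "0 0 0 0 0 0 1; 0 0 0 0 0 0 1; 0 0 0 0 0 0 1; 0 0 0 0 0 0 1; 0 0 0 0 0 0 1; 0 0 0 0 0 0 1; 0 0 0 0 0 0 1; 0 0 0 0 0 0 1"

```text
time: 21.62
tool_pos: [0.4732, 0.0397, 0.0872]
ee_rot: [3.14, -0.0, 0.872]
wrist_force: [2.2, -1.8, -1.5]
width: 0.0272
```

Call:
carry_out:
  deltas: "0 0 -2 0 0 0 1; 0 0 -5 0 0 0 1; 0 0 -8 0 0 0 1; 0 0 -11 0 0 0 1; 0 0 -14 0 0 0 1; 0 0 -16 0 0 0 1; 0 0 -16 0 0 0 1; 0 0 -16 0 0 0 1"

```text
time: 22.28
tool_pos: [0.473, 0.0396, 0.1015]
ee_rot: [3.141, 0.001, 0.872]
wrist_force: [6.9, -4.0, -9.7]
width: 0.0275
```

```bash
python3 - <<'E'
from h import *
obs(); s=snap('side','k1'); find(s,'plunger_knob')
E
```

```text
{'time': 22.2833, 'tool_pos': [0.473, 0.0396, 0.1015], 'ee_rot': [3.1413, 0.0006, 0.8716], 'wrist_force': [6.9351, -4.0372, -9.7303], 'width': 0.0275, 'joint_positions': [-0.0354, -0.0361, 1.7051, -0.0007, 1.4727, 0.6639]}
plunger_knob place_of 0.52 [0.4703 0.0378 0.1239] px [244. 193.]
```

Call:
carry_out:
  deltas: "0 0 -1 0 0 0 1; 0 0 -2 0 0 0 1; 0 0 -2 0 0 -0.1 1; 0 0 -2 0 0 -0.2 1; 0 0 -2 0 0 -0.3 1; 0 0 -2 0 0 -0.4 1; 0 0 -2 0 0 -0.5 1; 0 0 -2 0 0 -0.6 1"

```text
time: 23.05
tool_pos: [0.4727, 0.0398, 0.1031]
ee_rot: [-3.141, 0.0, 1.477]
wrist_force: [6.0, -2.3, -10.4]
width: 0.0278
```

```bash
python3 - <<'E'
from h import *
o=obs(); print(o['wrist_torque'])
E
```

```text
{'time': 23.05, 'tool_pos': [0.4727, 0.0398, 0.1031], 'ee_rot': [-3.1406, 0.0004, 1.4765], 'wrist_force': [5.9886, -2.2539, -10.3886], 'width': 0.0278, 'joint_positions': [-0.0354, -0.0371, 1.7028, -0.0004, 1.4769, 0.0589]}
[-0.48318689 -1.21586555 -0.04021385]
```

Call:
carry_out:
  deltas: "0 0 0 0 0 -0.1 1; 0 0 0 0 0 -0.2 1; 0 0 0 0 0 -0.3 1; 0 0 0 0 0 -0.4 1; 0 0 0 0 0 -0.5 1; 0 0 0 0 0 -0.6 1; 0 0 0 0 0 -0.62 1; 0 0 1 0 0 -0.62 1"

```text
time: 23.72
tool_pos: [0.4724, 0.0398, 0.102]
ee_rot: [-3.14, -0.001, 2.093]
wrist_force: [4.3, -1.6, -10.2]
width: 0.0273
```

Call:
carry_out:
  deltas: "0 0 1 0 0 0 1; 0 0 2 0 0 0 1; 0 0 3 0 0 0 1; 0 0 4 0 0 0 1; 0 0 5 0 0 0 1; 0 0 6 0 0 0 1; 0 0 6 0 0 0 1; 0 0 6 0 0 0 1"

```text
time: 24.38
tool_pos: [0.4725, 0.0398, 0.0981]
ee_rot: [-3.141, 0.0, 2.092]
wrist_force: [2.0, -2.8, -3.5]
width: 0.027
```

```bash
python3 - <<'E'
from h import *
o=obs(); print(o['wrist_torque']); snap('side','k2'); s=snap('wrist','k3')
E
```

```text
{'time': 24.3833, 'tool_pos': [0.4725, 0.0398, 0.0981], 'ee_rot': [-3.1407, 0.0001, 2.0917], 'wrist_force': [2.042, -2.8377, -3.4707], 'width': 0.027, 'joint_positions': [-0.0352, -0.0343, 1.7103, -0.0005, 1.4663, -0.5561]}
[-0.62104351 -0.37748061  0.03704764]
```

View pics/k3.png

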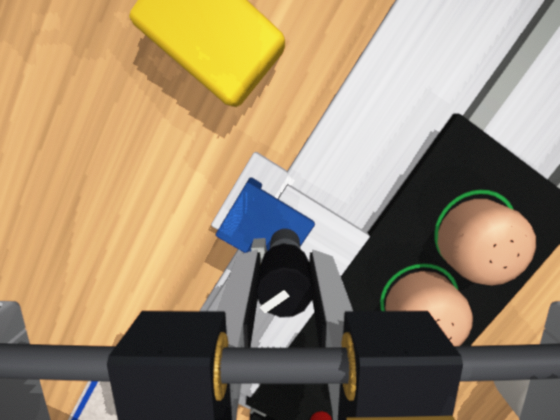

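The knob is held at (287,280) with its white mark turned along with it. It has risen about 11 mm and the load is dropping, so it is sitting in the notch. Releasing.

Call:
carry_out:
  deltas: "0 0 0 0 0 0 0.8; 0 0 0 0 0 0 0; 0 0 0 0 0 0 0; 0 0 0 0 0 0 0; 0 0 0 0 0 0 0; 0 0 -20 0 0 0 0; 0 0 -50 0 0 0 0; 0 0 -85 0 0 0 0"

```text
time: 25.15
tool_pos: [0.4712, 0.0404, 0.1823]
ee_rot: [-3.138, -0.003, 2.092]
wrist_force: [0.8, -0.2, -0.3]
width: 0.0705
```

```bash
python3 - <<'E'
from h import *
s=snap('wrist','k4'); find(s,'plunger_knob'); P=cloud(s)
m=(P[...,2]>.11)&(P[...,2]<.14)&(abs(P[...,0]-.47)<.03)&(abs(P[...,1]-.04)<.03)
print('knob top',np.nanmedian(P[m],0))
go(.587,-.097,.16,87.7)
E
```

```text
plunger_knob place_of 0.96 [0.4682 0.0405 0.1198] px [281. 229.]
knob top [0.47130876 0.04240746 0.12928803]
delta mm [-174.    27.3   31.5] rot [0.012 0.003 0.561] | t 25.25 pos [0.4762 0.0403 0.1902] yaw 119.9 w 0.079 F [-0.5 -0.1  0.3]
```

View pics/k4.png

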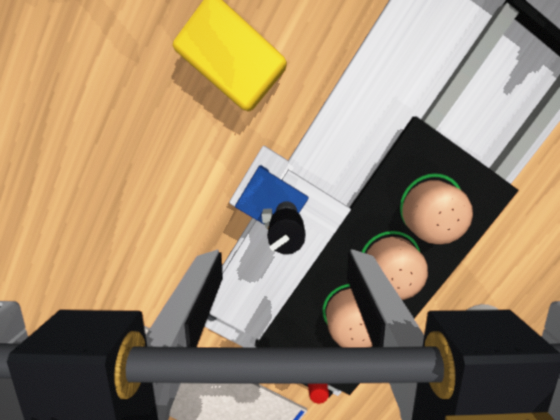

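The knob stays up at (286,235), with its top about 10.5 mm higher than before. Next the handle.

Call:
carry_out:
  deltas: "-20 3 0 0 0 0.1 0; -45 7 5 0 0 0.2 0; -75 12 10 0 0 0.3 0; -105 17 16 0 0 0.4 0; -135 21 22 0 0 0.5 0; -160 25 28 0 0 0.561 0; -174 27 31 0 0 0.561 0; -174 27 31 0 0 0.561 0"

```text
time: 25.92
tool_pos: [0.5831, -0.0991, 0.15]
ee_rot: [-3.139, -0.001, 1.53]
wrist_force: [-0.1, 0.7, -0.6]
width: 0.0941
```

```bash
python3 - <<'E'
from h import *
s=snap('wrist','h1'); find(s,'carriage_handle'); P=cloud(s);p=s['pixels'].astype(int)
m=(p[...,0]-np.maximum(p[...,1],p[...,2])>60)&(P[...,2]>.088)&(P[...,2]<.1)
print(np.nanmedian(P[m],0),m.sum())
s=snap('side');find(s,'carriage_handle')
go(.587,-.097,.056,87.7)
E
```

```text
carriage_handle place_of 0.72 [ 0.584  -0.0951  0.0779] px [286. 222.]
carriage_handle place_of 0.38 [ 0.5918 -0.0206  0.0572] px [293. 121.]
[ 0.58755727 -0.09463054  0.0944192 ] 563
carriage_handle place_of 0.96 [ 0.5842 -0.1007  0.0733] px [289. 231.]
delta mm [-0.7  4.5 96.8] rot [ 0.    -0.001  0.002] | t 26.12 pos [ 0.5825 -0.0962  0.1528] yaw 87.8 w 0.0939 F [-0.  -0.2 -0.4]
```

Call:
carry_out:
  deltas: "0 4 20 0 0 0 0; 0 4 45 0 0 0 0; 0 4 68 0 0 0 0; 0 4 86 0 0 0 0; 0 4 95 0 0 0 0; 0 4 97 0 0 0 1; 0 4 97 0 0 0 1; 0 4 97 0 0 0 1"

```text
time: 26.78
tool_pos: [0.5878, -0.0974, 0.057]
ee_rot: [3.139, 0.001, 1.532]
wrist_force: [0.6, -0.0, -0.4]
width: 0.0772
```

Call:
carry_out:
  deltas: "0 0 0 0 0 0 1; 0 0 0 0 0 0 1; 0 0 0 0 0 0 1; 0 0 0 0 0 0 1; 0 0 0 0 0 0 1; 0 0 0 0 0 0 1; 0 0 0 0 0 0 1; 0 0 0 0 0 0 1"

```text
time: 27.45
tool_pos: [0.5869, -0.0976, 0.0551]
ee_rot: [-3.142, -0.0, 1.531]
wrist_force: [-0.3, -0.1, -1.1]
width: 0.0242
```

Call:
carry_out:
  deltas: "0 0 0 0 0 0 1; 0 0 0 0 0 0 1; 0 0 0 0 0 0 1; 0 0 0 0 0 0 1; 0 0 0 0 0 0 1; 0 0 0 0 0 0 1; 0 0 0 0 0 0 1; 0 0 0 0 0 0 1"

```text
time: 28.12
tool_pos: [0.5879, -0.0977, 0.0551]
ee_rot: [3.139, 0.0, 1.531]
wrist_force: [5.2, -0.9, -2.7]
width: 0.0191
```

Call:
carry_out:
  deltas: "1 0 0 0 0 0 1; 4 0 0 0 0 0 1; 9 0 0 0 0 0 1; 16 0 0 0 0 0 1; 24 0 0 0 0 0 1; 32 0 0 0 0 0 1; 40 0 0 0 0 0 1; 48 0 0 0 0 0 1"

```text
time: 28.78
tool_pos: [0.5898, -0.0506, 0.0551]
ee_rot: [3.139, 0.002, 1.53]
wrist_force: [4.7, -2.9, -3.5]
width: 0.0198
```

Call:
carry_out:
  deltas: "8 0 0 0 0 0 1; 16 0 0 0 0 0 1; 24 0 0 0 0 0 1; 32 0 0 0 0 0 1; 40 0 0 0 0 0 1; 48 0 0 0 0 0 1; 55 0 0 0 0 0 1; 61 0 0 0 0 0 1"

```text
time: 29.45
tool_pos: [0.5921, 0.0106, 0.0551]
ee_rot: [3.14, 0.002, 1.531]
wrist_force: [4.7, -2.2, -2.5]
width: 0.0194
```

Call:
carry_out:
  deltas: "4 0 0 0 0 0 1; 7 0 0 0 0 0 1; 9 0 0 0 0 0 1; 11 0 0 0 0 0 1; 12 0 0 0 0 0 1; 13 0 0 0 0 0 1; 13 0 0 0 0 0 1; 13 0 0 0 0 0 1"

```text
time: 30.12
tool_pos: [0.5926, 0.0218, 0.0551]
ee_rot: [3.14, 0.004, 1.53]
wrist_force: [4.6, -5.5, -3.1]
width: 0.0197
```

```bash
python3 - <<'E'
from h import *
obs(); s=snap('side','c1'); find(s,'deck'); find(s,'carriage_handle')
E
```

```text
{'time': 30.1167, 'tool_pos': [0.5926, 0.0218, 0.0551], 'ee_rot': [3.1398, 0.0042, 1.53], 'wrist_force': [4.588, -5.5081, -3.0601], 'width': 0.0197, 'joint_positions': [-0.0563, 0.2549, 1.4806, -0.0043, 1.4041, -0.0148]}
deck place_of 0.91 [0.5957 0.1439 0.0344] px [278. 184.]
carriage_handle place_of 0.75 [0.5908 0.0197 0.0724] px [283. 203.]
```

View pics/c1.png

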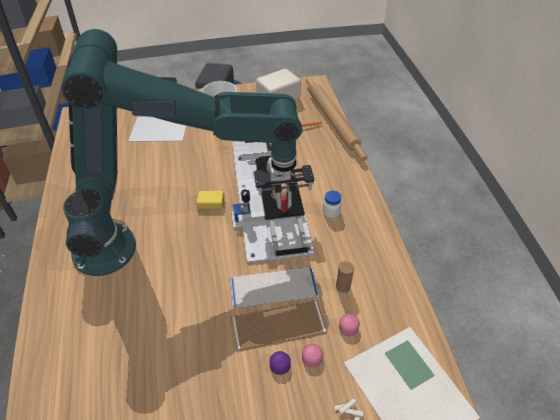

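The handle is now at (284,202), travel is 119.5 mm, and the force has risen, so it is at the far stop. Releasing.

Call:
carry_out:
  deltas: "0 0 0 0 0 0 0; 0 0 0 0 0 0 0; 0 0 0 0 0 0 0; 0 0 0 0 0 0 0; 0 0 -10 0 0 0 0; 0 0 -40 0 0 0 0; 0 0 -75 0 0 0 0; 0 0 -110 0 0 0 0"

```text
time: 30.93
tool_pos: [0.5909, 0.0245, 0.1664]
ee_rot: [-3.14, -0.0, 1.531]
wrist_force: [1.0, -0.9, 0.6]
width: 0.0694
```

```bash
python3 - <<'E'
from h import *
s=snap('wrist','c2'); find(s,'gun_grip'); find(s,'trigger_pad'); find(s,'deck')
s=snap('scene','c3'); find(s,'gun_grip'); find(s,'trigger_pad');find(s,'deck')
s=snap('side');find(s,'gun_grip'); find(s,'trigger_pad');find(s,'deck')
go(.535,.38,.17,0)
E
```

```text
gun_grip place_of 0.44 [ 7.521e-01  2.040e-02 -5.000e-04] px [440. 197.]
trigger_pad place_of 0.47 [0.5924 0.0254 0.0759] px [287. 219.]
deck place_of 0.71 [0.5961 0.1442 0.0385] px [286.  70.]
gun_grip place_of 0.94 [0.5379 0.3869 0.0745] px [359. 102.]
deck place_of 0.6 [0.5983 0.1435 0.0361] px [334. 178.]
gun_grip place_of 0.91 [0.5326 0.3809 0.077 ] px [249. 134.]
gun_grip place_of 0.47 [0.5909 0.0193 0.0718] px [284. 203.]
trigger_pad place_of 0.52 [0.5348 0.3532 0.0734] px [251. 139.]
trigger_pad place_of 0.18 [0.7539 0.0109 0.0009] px [332. 212.]
deck place_of 0.71 [0.599  0.1433 0.0338] px [279. 184.]
delta mm [353.2 -70.4  -5.8] rot [-0.002  0.002  1.531] | t 31.53 pos [0.5912 0.0243 0.164 ] yaw 87.7 w 0.0941 F [-0.3  0.8  0.2]
```

View pics/c2.png

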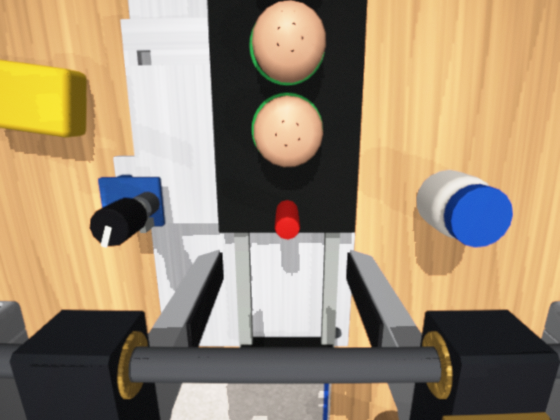

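View pics/c3.png

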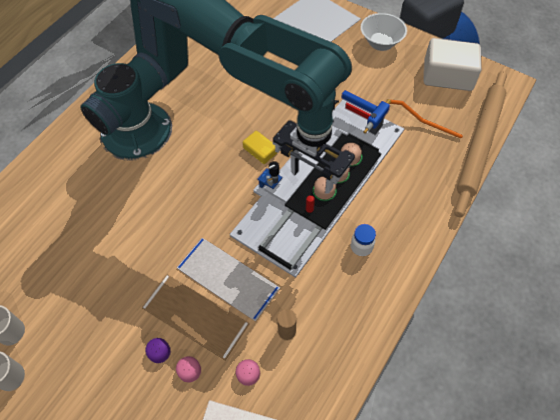

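The two near shakers show at (288,40) and (288,130), and the third in the scene view. The knob is up. Moving to the gun.

Call:
carry_out:
  deltas: "20 -4 0 0 0 -0.1 0; 50 -10 -4 0 0 -0.22 0; 85 -17 -8 0 0 -0.34 0; 120 -24 -10 0 0 -0.46 0; 155 -31 -10 0 0 -0.58 0; 190 -38 -10 0 0 -0.7 0; 225 -45 -10 0 0 -0.82 0; 260 -52 -10 0 0 -0.94 0"

```text
time: 32.2
tool_pos: [0.5495, 0.2877, 0.1748]
ee_rot: [-3.141, -0.0, 2.477]
wrist_force: [0.7, 0.6, 0.3]
width: 0.0938
```

```bash
python3 -c "
from h import *
go(.535,.38,.17,177.7)"
```

```text
delta mm [68.4 63.6  4.8] rot [-0.    -0.    -0.625] | t 32.2 pos [0.5495 0.2877 0.1748] yaw 141.9 w 0.0938 F [0.7 0.6 0.3]
```

Call:
carry_out:
  deltas: "14 13 1 0 0 -0.12 0; 28 26 2 0 0 -0.24 0; 42 39 3 0 0 -0.36 0; 54 50 4 0 0 -0.48 0; 64 60 4 0 0 -0.6 0; 68 64 5 0 0 -0.625 0; 68 64 5 0 0 -0.625 0; 68 64 5 0 0 -0.625 0"

```text
time: 32.87
tool_pos: [0.5367, 0.3782, 0.1697]
ee_rot: [-3.141, -0.0, 3.094]
wrist_force: [-1.2, -0.1, -0.3]
width: 0.0942
```

```bash
python3 - <<'E'
from h import *
s=snap('wrist','g1'); find(s,'gun_grip'); find(s,'trigger_pad')
P=cloud(s);p=s['pixels'].astype(int)
for nm,m in(('red',(p[...,0]-np.maximum(p[...,1],p[...,2])>60)),('blue',(p[...,2]-p[...,0]>50))):
    m=m&(P[...,2]>.06)&(P[...,2]<.1)&(abs(P[...,0]-.535)<.02)&(abs(P[...,1]-.37)<.06)
    print(nm,m.sum(),np.nanpercentile(P[m],[2,50,98],axis=0).round(4).tolist())
s=snap('scene','g2'); find(s,'deck')
go(.535,.38,.056,177.7)
E
```

```text
gun_grip place_of 0.73 [0.533  0.3883 0.0728] px [295. 213.]
trigger_pad place_of 0.95 [0.5355 0.3547 0.0779] px [255. 219.]
red 515 [[0.5159, 0.3511, 0.0778], [0.5346, 0.3554, 0.0865], [0.5544, 0.3592, 0.0883]]
blue 1153 [[0.5158, 0.3778, 0.0837], [0.5347, 0.387, 0.0875], [0.5542, 0.3964, 0.089]]
deck place_of 0.62 [0.5978 0.1445 0.0319] px [334. 178.]
deck place_of 0.52 [0.591  0.0208 0.0784] px [309. 201.]
delta mm [  2.2   2.2 114.4] rot [ 0.     0.    -0.008] | t 33.12 pos [0.5371 0.3777 0.1704] yaw 177.3 w 0.0941 F [-0.2  0.1 -0. ]
```

View pics/g1.png

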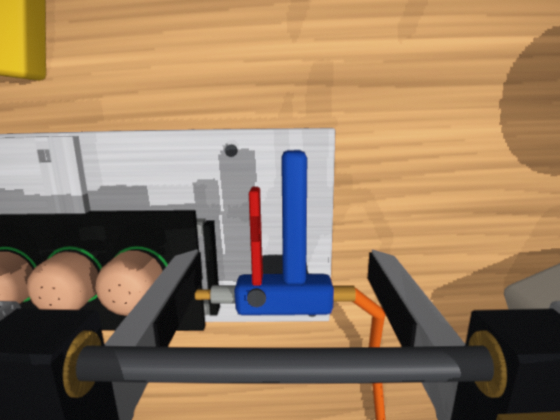

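View pics/g2.png

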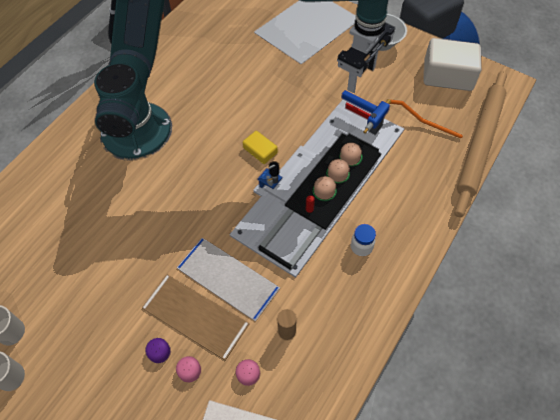

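Trigger (255,219) and grip (295,213) lie between the jaws. All three shakers stand at the gun end in the scene view at (351,154), (338,171) and (325,188). Descending.

Call:
carry_out:
  deltas: "2 4 20 0 0 0 0; 2 4 45 0 0 0 0; 2 4 70 0 0 0 0; 2 4 92 0 0 0 0; 2 4 106 0 0 0 0; 2 4 113 0 0 0 0; 2 4 114 0 0 0 0; 2 4 114 0 0 0 0"

```text
time: 33.78
tool_pos: [0.5352, 0.3824, 0.0565]
ee_rot: [3.141, 0.0, 3.095]
wrist_force: [0.7, 1.0, 0.5]
width: 0.0939
```

Call:
carry_out:
  deltas: "0 0 0 0 0 0 1; 0 0 0 0 0 0 1; 0 0 0 0 0 0 1; 0 0 0 0 0 0 1; 0 0 0 0 0 0 1; 0 0 0 0 0 0 1; 0 0 0 0 0 0 1; 0 0 0 0 0 0 1"

```text
time: 34.45
tool_pos: [0.5352, 0.3814, 0.0567]
ee_rot: [-3.14, 0.001, 3.095]
wrist_force: [-0.2, -4.9, 3.9]
width: 0.0436
```

Call:
carry_out:
  deltas: "0 0 0 0 0 0 1; 0 0 0 0 0 0 1; 0 0 0 0 0 0 1; 0 0 0 0 0 0 1; 0 0 0 0 0 0 1; 0 0 0 0 0 0 1; 0 0 0 0 0 0 1; 0 0 0 0 0 0 1"

```text
time: 35.12
tool_pos: [0.5357, 0.3802, 0.0566]
ee_rot: [-3.137, 0.001, 3.095]
wrist_force: [0.0, -7.8, 3.9]
width: 0.0312
```

Call:
carry_out:
  deltas: "0 0 0 0 0 0 1; 0 0 0 0 0 0 1; 0 0 0 0 0 0 1; 0 0 0 0 0 0 1; 0 0 0 0 0 0 1; 0 0 0 0 0 0 1; 0 0 0 0 0 0 1; 0 0 0 0 0 0 1"

```text
time: 35.78
tool_pos: [0.5357, 0.3801, 0.0566]
ee_rot: [-3.137, 0.001, 3.094]
wrist_force: [0.4, -8.6, 3.9]
width: 0.0314
```

Call:
carry_out:
  deltas: "0 0 0 0 0 0 1; 0 0 0 0 0 0 1; 0 0 0 0 0 0 1; 0 0 0 0 0 0 1; 0 0 0 0 0 0 1; 0 0 0 0 0 0 1; 0 0 0 0 0 0 1; 0 0 0 0 0 0 1"

```text
time: 36.45
tool_pos: [0.5357, 0.3801, 0.0566]
ee_rot: [-3.137, 0.001, 3.094]
wrist_force: [-0.9, -8.3, 4.4]
width: 0.031
```

Call:
carry_out:
  deltas: "0 0 0 0 0 0 1; 0 0 0 0 0 0 1; 0 0 0 0 0 0 1; 0 0 0 0 0 0 1; 0 0 0 0 0 0 1; 0 0 0 0 0 0 1; 0 0 0 0 0 0 1; 0 0 0 0 0 0 1"

```text
time: 37.12
tool_pos: [0.5357, 0.3801, 0.0566]
ee_rot: [-3.137, 0.001, 3.094]
wrist_force: [0.8, -8.5, 4.3]
width: 0.0312
```

```bash
python3 - <<'E'
from h import *
obs(); s=snap('side','g3'); find(s,'deck'); shakers(s,(.53,0.05),(.66,.3),0.036)
E
```

```text
{'time': 37.1167, 'tool_pos': [0.5357, 0.3801, 0.0566], 'ee_rot': [-3.1374, 0.0011, 3.0945], 'wrist_force': [0.8249, -8.5485, 4.3095], 'width': 0.0312, 'joint_positions': [0.5331, 0.3909, 1.3013, -0.0042, 1.4507, -0.9901]}
deck place_of 0.71 [ 0.4961 -0.3654 -0.001 ] px [276. 325.]
px [267 157  22  43] n 601 top 0.0779 topcen [0.595  0.1522] fit [0.5957 0.159 ] 121 rgb [137. 110.  94.]
```

View pics/g3.png

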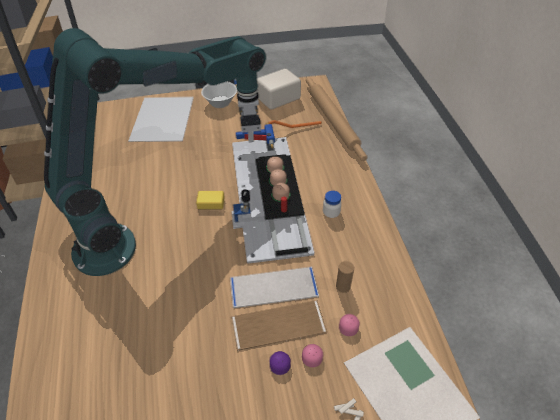

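Squeezed for over 2 s, with the jaws at 31 mm, and three shakers standing at (275,164), (278,178) and (281,191). Releasing.

Call:
carry_out:
  deltas: "0 0 0 0 0 0 0; 0 0 0 0 0 0 0; 0 0 0 0 0 0 0; 0 0 0 0 0 0 0; 0 0 0 0 0 0 0; 0 0 -20 0 0 0 0; 0 0 -60 0 0 0 0; 0 0 -100 0 0 0 0"

```text
time: 37.88
tool_pos: [0.5334, 0.3834, 0.154]
ee_rot: [-3.141, -0.005, 3.097]
wrist_force: [-0.2, 0.2, 1.1]
width: 0.0811
```

```bash
python3 - <<'E'
from h import *
s=snap('wrist','g4')
P=cloud(s);p=s['pixels'].astype(int)
m=(p[...,0]-np.maximum(p[...,1],p[...,2])>60)&(P[...,2]>.06)&(P[...,2]<.1)&(abs(P[...,0]-.535)<.02)&(abs(P[...,1]-.37)<.06)
print(m.sum(),np.nanpercentile(P[m],[2,50,98],axis=0).round(4).tolist())
go(.592,.023,.16,87.7)
E
```

```text
572 [[0.5158, 0.3511, 0.0749], [0.5339, 0.3555, 0.0866], [0.5544, 0.3593, 0.088]]
delta mm [ -70.3 -360.3    3.9] rot [1.800e-02 1.000e-03 1.566e+00] | t 37.93 pos [0.5378 0.386  0.1669] yaw 177.4 w 0.0855 F [1.6 0.6 6. ]
```

Trigger is back at rest (y 0.3555, the same as before). Back to the handle.

Call:
carry_out:
  deltas: "-4 -20 0 0 0 0.1 0; -11 -55 0 0 0 0.22 0; -18 -92 0 0 0 0.34 0; -25 -129 0 0 0 0.46 0; -32 -166 0 0 0 0.58 0; -40 -203 0 0 0 0.7 0; -47 -240 0 0 0 0.82 0; -54 -276 0 0 0 0.94 0"

```text
time: 38.6
tool_pos: [0.5768, 0.104, 0.1558]
ee_rot: [3.139, -0.001, 2.151]
wrist_force: [0.1, 1.0, 0.3]
width: 0.0939
```

```bash
python3 -c "
from h import *
go(.592,.023,.155,87.7)"
```

```text
delta mm [-76.1 -31.7   0.7] rot [ 0.003 -0.002  0.62 ] | t 38.6 pos [0.5768 0.104  0.1558] yaw 123.2 w 0.0939 F [0.1 1.  0.3]
```

Call:
carry_out:
  deltas: "-16 -7 0 0 0 0.12 0; -32 -14 0 0 0 0.24 0; -46 -20 0 0 0 0.36 0; -60 -26 0 0 0 0.48 0; -72 -30 0 0 0 0.6 0; -76 -32 0 0 0 0.62 0; -76 -32 0 0 0 0.62 0; -76 -32 0 0 0 0.62 0"

```text
time: 39.27
tool_pos: [0.5917, 0.0243, 0.1559]
ee_rot: [3.141, -0.001, 1.539]
wrist_force: [-0.8, -0.3, 0.3]
width: 0.0941
```

```bash
python3 - <<'E'
from h import *
s=snap('wrist','h2'); find(s,'carriage_handle'); P=cloud(s);p=s['pixels'].astype(int)
m=(p[...,0]-np.maximum(p[...,1],p[...,2])>60)&(P[...,2]>.088)&(P[...,2]<.1)
print(np.nanmedian(P[m],0),m.sum())
go(.592,.022,.055,87.7)
E
```

```text
carriage_handle place_of 0.9 [0.5905 0.0264 0.0793] px [283. 223.]
carriage_handle place_of 0.69 [ 0.5101 -0.2376 -0.0025] px [226. 409.]
carriage_handle place_of 0.46 [0.6017 0.0978 0.0576] px [295. 127.]
[0.59229953 0.02498297 0.09433475] 537
delta mm [ -2.6   0.5 101.1] rot [ 0.    -0.001  0.008] | t 39.37 pos [0.5915 0.0246 0.1561] yaw 88.2 w 0.0938 F [-0.7 -0.4 -0.3]
```

View pics/h2.png

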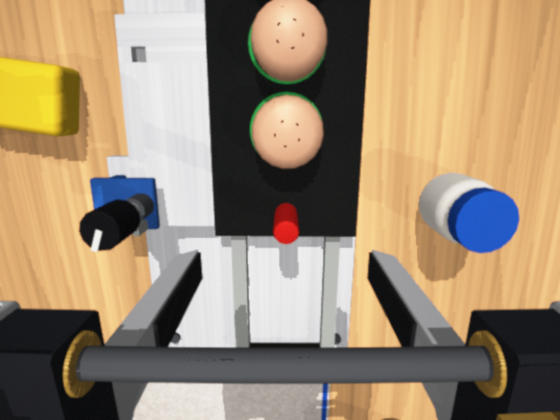

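Handle at (286,222), shakers upright, knob up. Grasping.

Call:
carry_out:
  deltas: "-2 1 20 0 0 0 0; -2 1 45 0 0 0 0; -2 1 70 0 0 0 0; -2 1 90 0 0 0 0; -2 1 99 0 0 0 0; -2 1 101 0 0 0 1; -2 1 101 0 0 0 1; -2 1 101 0 0 0 1"

```text
time: 40.03
tool_pos: [0.5935, 0.0217, 0.0568]
ee_rot: [3.139, -0.0, 1.537]
wrist_force: [0.2, -0.5, 0.7]
width: 0.0775
```

Call:
carry_out:
  deltas: "0 0 0 0 0 0 1; 0 0 0 0 0 0 1; 0 0 0 0 0 0 1; 0 0 0 0 0 0 1; 0 0 0 0 0 0 1; 0 0 0 0 0 0 1; 0 0 0 0 0 0 1; 0 0 0 0 0 0 1"

```text
time: 40.7
tool_pos: [0.5924, 0.0214, 0.0551]
ee_rot: [-3.142, -0.0, 1.536]
wrist_force: [-0.1, 0.7, 0.8]
width: 0.0243
```

Call:
carry_out:
  deltas: "0 0 0 0 0 0 1; 0 0 0 0 0 0 1; 0 0 0 0 0 0 1; 0 0 0 0 0 0 1; 0 0 0 0 0 0 1; 0 0 0 0 0 0 1; 0 0 0 0 0 0 1; 0 0 0 0 0 0 1"

```text
time: 41.37
tool_pos: [0.5926, 0.0213, 0.0551]
ee_rot: [3.141, 0.0, 1.536]
wrist_force: [2.0, -1.0, -1.5]
width: 0.0194
```

```bash
python3 - <<'E'
from h import *
go(.5868,-.0985,.055,87.7)
E
```

```text
delta mm [-1.2e+02 -1.6e+00  1.0e-01] rot [0.    0.    0.005] | t 41.37 pos [0.5926 0.0213 0.0551] yaw 88.0 w 0.0194 F [ 2.  -1.  -1.5]
```

Call:
carry_out:
  deltas: "-1 0 0 0 0 0 1; -4 0 0 0 0 0 1; -9 0 0 0 0 0 1; -16 0 0 0 0 0 1; -24 0 0 0 0 0 1; -32 0 0 0 0 0 1; -40 0 0 0 0 0 1; -48 0 0 0 0 0 1"

```text
time: 42.03
tool_pos: [0.5906, -0.0277, 0.0551]
ee_rot: [-3.141, -0.0, 1.535]
wrist_force: [1.6, 3.4, -1.6]
width: 0.0196
```

Call:
carry_out:
  deltas: "-8 0 0 0 0 0 1; -16 0 0 0 0 0 1; -24 0 0 0 0 0 1; -32 0 0 0 0 0 1; -40 -1 0 0 0 0 1; -48 -1 0 0 0 0 1; -55 -1 0 0 0 0 1; -61 -1 0 0 0 0 1"

```text
time: 42.7
tool_pos: [0.5883, -0.0885, 0.0551]
ee_rot: [3.14, 0.0, 1.536]
wrist_force: [4.0, 2.0, -3.3]
width: 0.0193
```

Call:
carry_out:
  deltas: "-4 0 0 0 0 0 1; -7 0 0 0 0 0 1; -9 0 0 0 0 0 1; -11 0 0 0 0 0 1; -12 0 0 0 0 0 1; -13 0 0 0 0 0 1; -13 0 0 0 0 0 1; -13 0 0 0 0 0 1"

```text
time: 43.37
tool_pos: [0.5879, -0.0986, 0.0551]
ee_rot: [3.14, -0.004, 1.537]
wrist_force: [5.4, 7.0, -2.9]
width: 0.0195
```

```bash
python3 - <<'E'
from h import *
obs(); s=snap('side','c5'); find(s,'deck'); find(s,'carriage_handle')
E
```

```text
{'time': 43.3667, 'tool_pos': [0.5879, -0.0986, 0.0551], 'ee_rot': [3.1402, -0.0039, 1.5366], 'wrist_force': [5.382, 7.0467, -2.9356], 'width': 0.0195, 'joint_positions': [-0.2637, 0.2619, 1.4721, 0.0042, 1.4071, -0.2302]}
deck place_of 0.84 [0.5925 0.0232 0.0324] px [284. 210.]
carriage_handle place_of 0.74 [ 0.5847 -0.0992  0.0741] px [289. 231.]
```

View pics/c5.png

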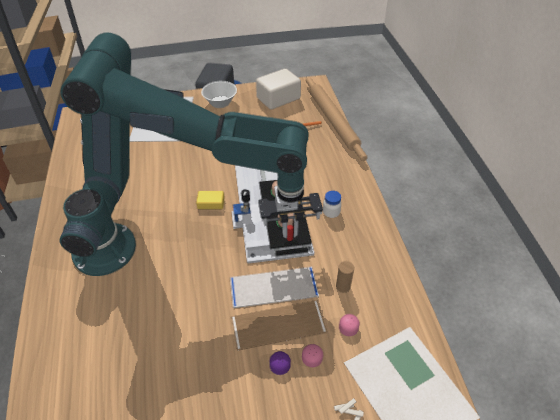

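The carriage is back at its stop: handle (289,231), force 7 N. Releasing and going to the knob.

Call:
carry_out:
  deltas: "0 0 0 0 0 0 0; 0 0 0 0 0 0 0; 0 0 0 0 0 0 0; 0 0 0 0 0 0 0; 0 0 -10 0 0 0 0; 0 0 -45 0 0 0 0; 0 0 -85 0 0 0 0; 0 0 -125 0 0 0 0"

```text
time: 44.18
tool_pos: [0.5862, -0.1007, 0.1815]
ee_rot: [-3.139, 0.0, 1.535]
wrist_force: [0.9, -0.5, -0.2]
width: 0.0689
```

```bash
python3 - <<'E'
from h import *
s=snap('scene','k6');shakers(s,(.53,-.13),(.66,.2),0.036)
go(.473,.040,.19,119.8)
E
```

```text
px [316 173  22  22] n 350 top 0.0796 topcen [0.5963 0.1031] fit [0.5947 0.1066] 42 rgb [182.  141.  117.5]
px [312 196  13  17] n 101 top 0.0765 topcen [0.6136 0.0366] fit [0.5932 0.0401] 34 rgb [127.  99.  86.]
px [288 214  22  18] n 181 top 0.0762 topcen [ 0.6012 -0.0377] fit [ 0.5902 -0.0271] 67 rgb [123.  98.  81.]
delta mm [ 137.6 -122.7    0.5] rot [ 0.014  0.008 -0.555] | t 44.23 pos [ 0.5907 -0.1019  0.193 ] yaw 88.0 w 0.0731 F [ 1.7 -0.7  4.2]
```

View pics/k6.png

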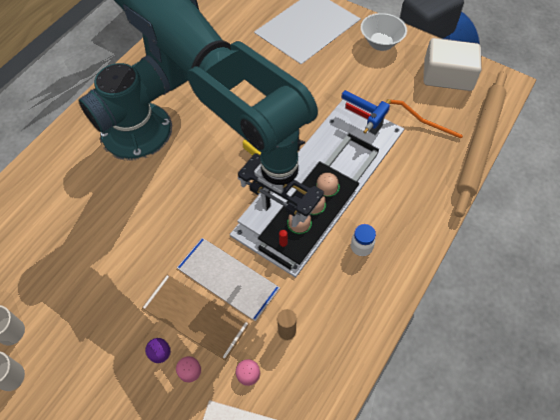

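Call:
carry_out:
  deltas: "15 -13 0 0 0 -0.1 0; 38 -34 0 0 0 -0.2 0; 62 -55 0 0 0 -0.3 0; 86 -76 0 0 0 -0.4 0; 110 -98 0 0 0 -0.5 0; 130 -116 0 0 0 -0.555 0; 137 -123 0 0 0 -0.555 0; 137 -123 0 0 0 -0.555 0"

```text
time: 44.9
tool_pos: [0.4682, 0.0418, 0.1813]
ee_rot: [3.14, 0.001, 2.092]
wrist_force: [0.4, -0.3, 0.4]
width: 0.0937
```

```bash
python3 - <<'E'
from h import *
s=snap('wrist','k7'); find(s,'plunger_knob'); P=cloud(s)
m=(P[...,2]>.12)&(P[...,2]<.14)&(abs(P[...,0]-.47)<.03)&(abs(P[...,1]-.04)<.03)
print('knob',np.nanmedian(P[m],0),cv2.minEnclosingCircle(P[m][:,:2].astype(np.float32)))
go(.4728,.040,.098,119.8)
E
```

```text
knob [0.47166946 0.04155669 0.12941096] ((0.4725703001022339, 0.04007670283317566), 0.014278671704232693)
delta mm [-1.5  2.6 82.8] rot [ 0.001  0.002 -0.001] | t 45.0 pos [0.4697 0.0401 0.1808] yaw 119.7 w 0.094 F [ 0.8 -0.2  0.2]
```

View pics/k7.png

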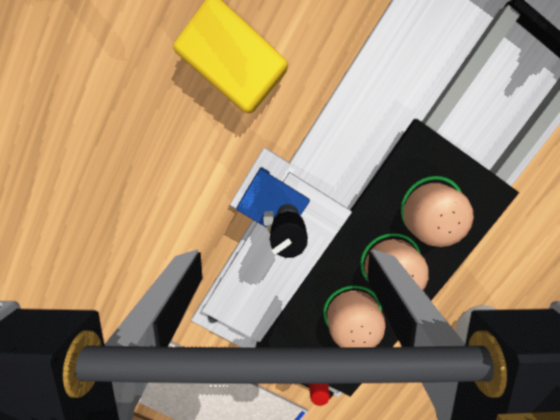

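The knob is still up at (289,232), between the jaws, and the shakers are fine. Descending.

Call:
carry_out:
  deltas: "-1 2 20 0 0 0 0; -1 3 42 0 0 0 0; -1 3 62 0 0 0 0; -1 3 76 0 0 0 0; -1 3 82 0 0 0 0; -1 3 83 0 0 0 1; -1 3 83 0 0 0 1; -1 3 83 0 0 0 1"

```text
time: 45.67
tool_pos: [0.4733, 0.0408, 0.0983]
ee_rot: [3.14, 0.001, 2.09]
wrist_force: [-0.1, -0.1, 0.5]
width: 0.0775
```

Call:
carry_out:
  deltas: "0 0 0 0 0 0 1; 0 0 0 0 0 0 1; 0 0 0 0 0 0 1; 0 0 0 0 0 0 1; 0 0 0 0 0 0 1; 0 0 0 0 0 0 1; 0 0 0 0 0 0 1; 0 0 0 0 0 0 1"

```text
time: 46.33
tool_pos: [0.472, 0.0413, 0.0972]
ee_rot: [-3.141, -0.0, 2.091]
wrist_force: [-0.3, -0.6, 0.6]
width: 0.0276
```

Call:
carry_out:
  deltas: "0 0 0 0 0 0 1; 0 0 0 0 0 0 1; 0 0 0 0 0 0 1; 0 0 0 0 0 0 1; 0 0 -2 0 0 0 1; 0 0 -4 0 0 0 1; 0 0 -6 0 0 0 1; 0 0 -7 0 0 0 1"

```text
time: 47.0
tool_pos: [0.4717, 0.0413, 0.1029]
ee_rot: [-3.14, -0.001, 2.091]
wrist_force: [3.3, -0.0, -11.2]
width: 0.0274
```

Call:
carry_out:
  deltas: "0 0 0 0 0 0.1 1; 0 0 0 0 0 0.2 1; 0 0 0 0 0 0.3 1; 0 0 0 0 0 0.4 1; 0 0 0 0 0 0.5 1; 0 0 0 0 0 0.6 1; 0 0 0 0 0 0.7 1; 0 0 0 0 0 0.8 1"

```text
time: 47.67
tool_pos: [0.4734, 0.0414, 0.1036]
ee_rot: [3.139, -0.001, 1.286]
wrist_force: [6.3, 0.9, -12.3]
width: 0.0275
```

Call:
carry_out:
  deltas: "0 0 0 0 0 0.1 1; 0 0 0 0 0 0.2 1; 0 0 0 0 0 0.3 1; 0 0 0 0 0 0.4 1; 0 0 0 0 0 0.42 1; 0 0 0 0 0 0.42 1; 0 0 0 0 0 0.42 1; 0 0 1 0 0 0.42 1"

```text
time: 48.33
tool_pos: [0.4741, 0.0409, 0.1031]
ee_rot: [3.138, -0.002, 0.871]
wrist_force: [7.5, 0.1, -10.4]
width: 0.0277
```

```bash
python3 - <<'E'
from h import *
o=obs(); print(o['wrist_torque'])
E
```

```text
{'time': 48.3333, 'tool_pos': [0.4741, 0.0409, 0.1031], 'ee_rot': [3.1376, -0.0024, 0.8705], 'wrist_force': [7.5038, 0.1364, -10.354], 'width': 0.0277, 'joint_positions': [-0.0327, -0.038, 1.7037, -0.0006, 1.4713, 0.6677]}
[-0.18869508 -1.37649191 -0.02550635]
```

Now lowering it down.

Call:
carry_out:
  deltas: "0 0 2 0 0 0 1; 0 0 4 0 0 0 1; 0 0 6 0 0 0 1; 0 0 8 0 0 0 1; 0 0 10 0 0 0 1; 0 0 12 0 0 0 1; 0 0 14 0 0 0 1; 0 0 15 0 0 0 1"

```text
time: 49.0
tool_pos: [0.4743, 0.041, 0.089]
ee_rot: [3.137, -0.003, 0.871]
wrist_force: [5.0, -0.8, -6.3]
width: 0.0277
```

```bash
python3 - <<'E'
from h import *
o=obs()
E
```

```text
{'time': 49.0, 'tool_pos': [0.4743, 0.041, 0.089], 'ee_rot': [3.1372, -0.0027, 0.8706], 'wrist_force': [4.9718, -0.7964, -6.3489], 'width': 0.0277, 'joint_positions': [-0.0326, -0.0281, 1.723, -0.0006, 1.4415, 0.6677]}
```

Call:
carry_out:
  deltas: "0 0 1 0 0 0 1; 0 0 2 0 0 0 1; 0 0 2 0 0 0 0; 0 0 2 0 0 0 0; 0 0 2 0 0 0 0; 0 0 2 0 0 0 0; 0 0 -20 0 0 0 0; 0 0 -50 0 0 0 0"

```text
time: 49.67
tool_pos: [0.4695, 0.0415, 0.136]
ee_rot: [-3.136, 0.005, 0.871]
wrist_force: [0.5, 1.0, 0.4]
width: 0.064
```

Call:
carry_out:
  deltas: "0 0 -20 0 0 0 0; 0 0 -45 0 0 0 0; 0 0 -45 0 0 0 0; 0 0 -45 0 0 0 0; 0 0 -45 0 0 0 0; 0 0 -45 0 0 0 0; 0 0 -45 0 0 0 0; 0 0 -45 0 0 0 0"

```text
time: 50.33
tool_pos: [0.4714, 0.0413, 0.1817]
ee_rot: [-3.14, 0.002, 0.871]
wrist_force: [-0.1, 0.1, 0.5]
width: 0.0942
```

```bash
python3 - <<'E'
from h import *
s=snap('wrist','k8'); find(s,'plunger_knob'); P=cloud(s)
m=(P[...,2]>.11)&(P[...,2]<.14)&(abs(P[...,0]-.47)<.03)&(abs(P[...,1]-.04)<.03)
print('knob',np.nanmedian(P[m],0))
shakers(s,(.53,-.09),(.66,.2),0.036)
s=snap('scene'); shakers(s,(.53,-.09),(.66,.2),0.036)
go(.5905,-.027,.16,87.7)
E
```

```text
plunger_knob place_of 0.85 [0.4714 0.0391 0.1107] px [288. 229.]
knob [0.47392721 0.04140855 0.11878223]
px [315  16  71  75] n 4136 top 0.0774 topcen [0.5948 0.1082] fit [0.5961 0.1078] 149 rgb [222. 170. 134.]
px [360  85  71  68] n 3760 top 0.0774 topcen [0.5931 0.0428] fit [0.5944 0.0418] 212 rgb [224. 172. 137.]
px [400 149  70  64] n 3464 top 0.0774 topcen [ 0.5904 -0.0239] fit [ 0.5908 -0.0261] 366 rgb [223. 170. 135.]
px [457 226  35  24] n 402 top 0.0854 topcen [ 0.5867 -0.0879] fit [ 0.5888 -0.1155] 134 rgb [130.5  17.   15. ]
px [303 173  35  40] n 771 top 0.0793 topcen [0.5957 0.07  ] fit [0.6001 0.0509] 125 rgb [164. 127. 106.]
px [288 209  22  23] n 403 top 0.0792 topcen [ 0.5921 -0.03  ] fit [ 0.5902 -0.0274] 60 rgb [169. 131. 109.]
delta mm [ 24.2 134.8  22.4] rot [-0.001  0.    -0.66 ] | t 50.48 pos [0.4718 0.0413 0.1825] yaw 49.9 w 0.0941 F [ 0.9  0.2 -0.4]
```

View pics/k8.png

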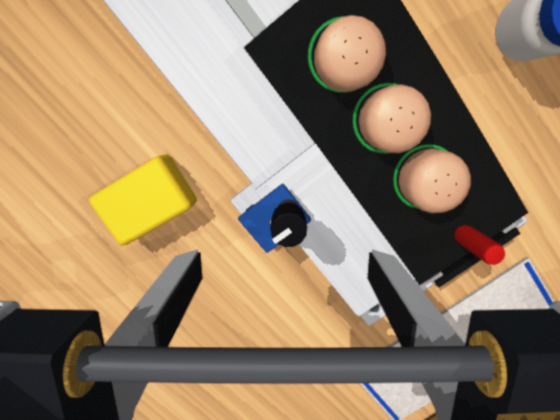

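The knob is home: its top reads 0.1188, exactly the starting height, at (289,222). The three shakers are in place. Picking the one nearest the handle.

Call:
carry_out:
  deltas: "3 18 2 0 0 -0.11 0; 7 40 5 0 0 -0.22 0; 11 62 8 0 0 -0.33 0; 15 84 12 0 0 -0.44 0; 19 106 16 0 0 -0.55 0; 22 124 20 0 0 -0.66 0; 24 135 22 0 0 -0.66 0; 24 135 22 0 0 -0.66 0"

```text
time: 51.15
tool_pos: [0.5916, -0.0283, 0.1596]
ee_rot: [-3.14, 0.0, 1.527]
wrist_force: [-0.3, 0.6, -1.0]
width: 0.0939
```

```bash
python3 - <<'E'
from h import *
s=snap('wrist'); shakers(s,(.53,-.075),(.66,.2),0.036)
go(.5905,-.0265,.041,87.7)
E
```

```text
px [245   0  76  83] n 4916 top 0.0776 topcen [0.5956 0.1077] fit [0.5954 0.1083] 104 rgb [239. 196. 158.]
px [249  95  71  72] n 3996 top 0.0775 topcen [0.5941 0.0423] fit [0.5943 0.043 ] 0 rgb [244. 204. 165.]
px [252 178  66  69] n 3530 top 0.0775 topcen [ 0.5911 -0.0241] fit [ 0.591  -0.0258] 167 rgb [243. 203. 164.]
delta mm [ 1.000e+00 -1.000e-01  1.192e+02] rot [-0.002 -0.    -0.003] | t 51.2 pos [ 0.5908 -0.0275  0.1602] yaw 87.5 w 0.094 F [-0.2 -0.4 -0.8]
```

Call:
carry_out:
  deltas: "1 0 20 0 0 0 0; 1 0 45 0 0 0 0; 1 0 70 0 0 0 0; 1 0 95 0 0 0 0; 1 0 112 0 0 0 0; 1 0 118 0 0 0 0; 1 0 119 0 0 0 0.5; 1 0 119 0 0 0 1"

```text
time: 51.87
tool_pos: [0.591, -0.0259, 0.0431]
ee_rot: [3.141, -0.0, 1.53]
wrist_force: [1.0, -0.1, 0.5]
width: 0.0842
```

Call:
carry_out:
  deltas: "0 0 0 0 0 0 1; 0 0 0 0 0 0 1; 0 0 0 0 0 0 1; 0 0 0 0 0 0 1; 0 0 -20 0 0 0 1; 0 0 -55 0 0 0 1; 0 0 -90 0 0 0 1; 0 0 -120 0 0 0 1"

```text
time: 52.53
tool_pos: [0.591, -0.0263, 0.1643]
ee_rot: [3.141, 0.0, 1.531]
wrist_force: [0.3, -0.0, -0.6]
width: 0.0554
```

```bash
python3 - <<'E'
from h import *
go(.587,-.242,.13,0)
E
```

```text
delta mm [-215.7    4.7   34.3] rot [ 1.000e-03 -1.000e-03  1.531e+00] | t 52.53 pos [ 0.591  -0.0263  0.1643] yaw 87.7 w 0.0554 F [ 0.3 -0.  -0.6]
```

Call:
carry_out:
  deltas: "-15 0 0 0 0 0.1 1; -40 1 0 0 0 0.21 1; -65 1 0 0 0 0.32 1; -90 2 0 0 0 0.43 1; -115 2 0 0 0 0.54 1; -140 3 5 0 0 0.65 1; -165 3 10 0 0 0.76 1; -185 4 20 0 0 0.87 1"

```text
time: 53.2
tool_pos: [0.5878, -0.2136, 0.1433]
ee_rot: [3.139, -0.001, 0.654]
wrist_force: [0.7, -0.5, -0.8]
width: 0.0551
```

```bash
python3 - <<'E'
from h import *
go(.587,-.242,.13,-1.8)
E
```

```text
delta mm [-17.9  22.1  13.4] rot [ 0.002 -0.002  0.686] | t 53.2 pos [ 0.5878 -0.2136  0.1433] yaw 37.5 w 0.0551 F [ 0.7 -0.5 -0.8]
```

Call:
carry_out:
  deltas: "-4 4 3 0 0 0.11 1; -8 8 6 0 0 0.22 1; -12 13 9 0 0 0.33 1; -15 17 12 0 0 0.44 1; -17 20 13 0 0 0.55 1; -18 22 13 0 0 0.66 1; -18 22 13 0 0 0.686 1; -18 22 13 0 0 0.686 1"

```text
time: 53.87
tool_pos: [0.5866, -0.2399, 0.129]
ee_rot: [-3.141, 0.0, -0.026]
wrist_force: [-0.1, 0.2, -0.2]
width: 0.0558
```

```bash
python3 - <<'E'
from h import *
s=snap('side','p1'); shakers(s,(.53,-.075),(.66,.2),0.036)
go(.587,-.242,.013,-1.8)
E
```

```text
px [272 188  16  24] n 210 top 0.0783 topcen [0.5883 0.041 ] fit [0.5828 0.0509] 63 rgb [152. 122. 105.]
delta mm [  0.4   2.2 116.1] rot [-0.     0.     0.007] | t 53.92 pos [ 0.5867 -0.2398  0.1291] yaw -1.4 w 0.0555 F [ 0.4 -0.1 -1.2]
```

View pics/p1.png

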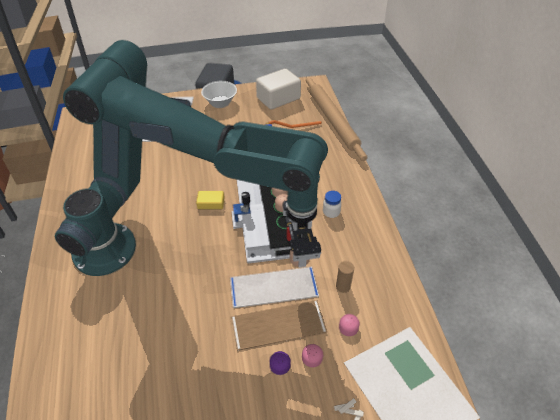

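Call:
carry_out:
  deltas: "0 2 20 0 0 0 1; 0 2 45 0 0 0 1; 0 2 70 0 0 0 1; 0 2 92 0 0 0 1; 0 2 105 0 0 0 1; 0 2 111 0 0 0 1; 0 2 114 0 0 0 1; 0 2 115 0 0 0 1"

```text
time: 54.58
tool_pos: [0.5872, -0.2419, 0.0147]
ee_rot: [3.141, -0.001, -0.025]
wrist_force: [-0.6, -0.1, -0.4]
width: 0.0558
```

Call:
carry_out:
  deltas: "0 0 1 0 0 0 1; 0 0 1 0 0 0 0.6; 0 0 1 0 0 0 0; 0 0 1 0 0 0 0; 0 0 1 0 0 0 0; 0 0 -20 0 0 0 0; 0 0 -55 0 0 0 0; 0 0 -95 0 0 0 0"

```text
time: 55.25
tool_pos: [0.585, -0.2408, 0.1075]
ee_rot: [-3.139, 0.005, -0.025]
wrist_force: [0.9, 0.3, 0.5]
width: 0.0914
```

```bash
python3 - <<'E'
from h import *
s=snap('wrist','p2'); shakers(s,(.38,-.31),(.66,-.17),0.006)
go(.594,.042,.16,87.7)
E
```

```text
px [251 181  72  75] n 4146 top 0.0474 topcen [ 0.5886 -0.2413] fit [ 0.5869 -0.2413] 214 rgb [201. 152. 121.]
delta mm [  -3.1 -285.3  -41.5] rot [ 0.015 -0.005 -1.556] | t 55.3 pos [ 0.5904 -0.2436  0.1202] yaw -1.4 w 0.0934 F [ 2.6 -1.2  4.9]
```

View pics/p2.png

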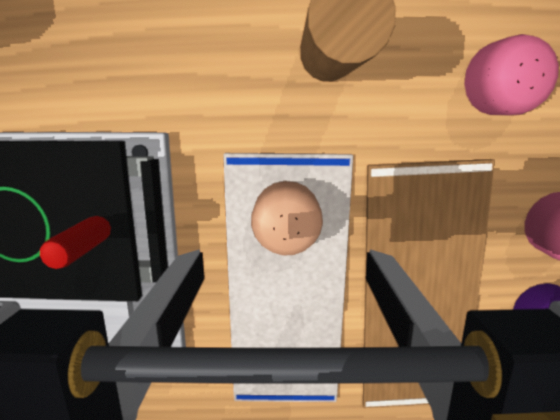

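The first one is upright on the clean board at (287,218). Next one.

Call:
carry_out:
  deltas: "0 -10 -30 0 0 -0.1 0; 0 -35 -42 0 0 -0.22 0; 0 -70 -42 0 0 -0.34 0; -1 -105 -42 0 0 -0.46 0; -1 -140 -42 0 0 -0.58 0; -1 -175 -42 0 0 -0.7 0; -2 -205 -42 0 0 -0.82 0; -2 -230 -42 0 0 -0.94 0"

```text
time: 55.97
tool_pos: [0.5905, -0.0094, 0.1518]
ee_rot: [3.141, -0.001, 0.922]
wrist_force: [-0.3, -0.1, 0.6]
width: 0.0938
```

```bash
python3 - <<'E'
from h import *
go(.594,.042,.155,87.7)
E
```

```text
delta mm [ 43.1 -28.2  -3.2] rot [ 0.001 -0.001 -0.609] | t 55.97 pos [ 0.5905 -0.0094  0.1518] yaw 52.8 w 0.0938 F [-0.3 -0.1  0.6]
```

Call:
carry_out:
  deltas: "9 -6 -1 0 0 -0.11 0; 18 -12 -2 0 0 -0.22 0; 27 -18 -3 0 0 -0.33 0; 34 -22 -3 0 0 -0.44 0; 40 -26 -3 0 0 -0.55 0; 43 -28 -3 0 0 -0.609 0; 43 -28 -3 0 0 -0.609 0; 43 -28 -3 0 0 -0.609 0"

```text
time: 56.63
tool_pos: [0.5947, 0.0395, 0.1545]
ee_rot: [3.141, 0.0, 1.523]
wrist_force: [-0.2, -0.4, -0.2]
width: 0.0943
```

```bash
python3 - <<'E'
from h import *
s=snap('wrist','p3'); shakers(s,(.53,-.075),(.66,.2),0.036)
go(.594,.042,.042,87.7)
E
```

```text
px [246  97  72  74] n 4125 top 0.0775 topcen [0.5955 0.1084] fit [0.5956 0.1091] 0 rgb [242. 201. 162.]
px [251 179  67  70] n 3654 top 0.0774 topcen [0.5941 0.0431] fit [0.5942 0.0416] 180 rgb [242. 200. 161.]
delta mm [  2.7  -0.9 112.4] rot [ 0.001  0.    -0.008] | t 56.68 pos [0.5947 0.0392 0.1544] yaw 87.2 w 0.0936 F [-0.   0.3  0.5]
```

Call:
carry_out:
  deltas: "2 -1 20 0 0 0 0; 3 -1 45 0 0 0 0; 3 -1 70 0 0 0 0; 3 -1 92 0 0 0 0; 3 -1 107 0 0 0 0; 3 -1 112 0 0 0 0; 3 -1 113 0 0 0 0.5; 3 -1 113 0 0 0 1"

```text
time: 57.35
tool_pos: [0.5941, 0.0422, 0.0417]
ee_rot: [3.141, 0.0, 1.523]
wrist_force: [0.8, 0.1, 1.3]
width: 0.0838
```

Call:
carry_out:
  deltas: "0 0 0 0 0 0 1; 0 0 0 0 0 0 1; 0 0 0 0 0 0 1; 0 0 0 0 0 0 1; 0 0 -20 0 0 0 1; 0 0 -55 0 0 0 1; 0 0 -90 0 0 0 1; 0 0 -120 0 0 0 1"

```text
time: 58.02
tool_pos: [0.5937, 0.0425, 0.1632]
ee_rot: [3.141, -0.0, 1.524]
wrist_force: [1.0, 0.1, -1.1]
width: 0.0553
```

```bash
python3 - <<'E'
from h import *
go(.512,-.240,.13,-1.8)
E
```

```text
delta mm [-286.   -68.4   33.1] rot [ 1.000e-03 -1.000e-03  1.555e+00] | t 58.02 pos [0.5937 0.0425 0.1632] yaw 87.3 w 0.0553 F [ 1.   0.1 -1.1]
```

Call:
carry_out:
  deltas: "-15 -4 0 0 0 0.1 1; -45 -11 0 0 0 0.21 1; -80 -19 0 0 0 0.32 1; -115 -27 0 0 0 0.43 1; -150 -36 0 0 0 0.54 1; -185 -44 5 0 0 0.65 1; -215 -51 12 0 0 0.76 1; -240 -57 20 0 0 0.87 1"

```text
time: 58.68
tool_pos: [0.5248, -0.1969, 0.1416]
ee_rot: [3.14, -0.0, 0.647]
wrist_force: [0.5, -0.9, -1.8]
width: 0.0555
```

```bash
python3 - <<'E'
from h import *
go(.512,-.240,.13,-1.8)
E
```

```text
delta mm [-36.2  26.6  11.6] rot [ 0.001 -0.001  0.678] | t 58.68 pos [ 0.5248 -0.1969  0.1416] yaw 37.1 w 0.0555 F [ 0.5 -0.9 -1.8]
```

Call:
carry_out:
  deltas: "-8 6 2 0 0 0.11 1; -16 12 4 0 0 0.22 1; -23 17 7 0 0 0.33 1; -29 22 9 0 0 0.44 1; -34 25 11 0 0 0.55 1; -36 27 11 0 0 0.66 1; -36 27 11 0 0 0.678 1; -36 27 11 0 0 0.678 1"

```text
time: 59.35
tool_pos: [0.5132, -0.2379, 0.1301]
ee_rot: [-3.141, 0.0, -0.023]
wrist_force: [-0.4, 1.2, -0.7]
width: 0.0554
```

```bash
python3 - <<'E'
from h import *
s=snap('wrist','p4'); shakers(s,(.38,-.31),(.66,-.17),0.006)
go(.512,-.240,.0125,-1.8)
E
```

```text
px [253  88  71  73] n 4049 top 0.0474 topcen [ 0.5876 -0.2414] fit [ 0.588  -0.2412] 0 rgb [232. 183. 147.]
delta mm [ -1.3   2.3 117.7] rot [-0.   -0.    0.01] | t 59.4 pos [ 0.5134 -0.2377  0.1302] yaw -1.2 w 0.0557 F [ 0.3 -0.1 -0.2]
```

View pics/p4.png

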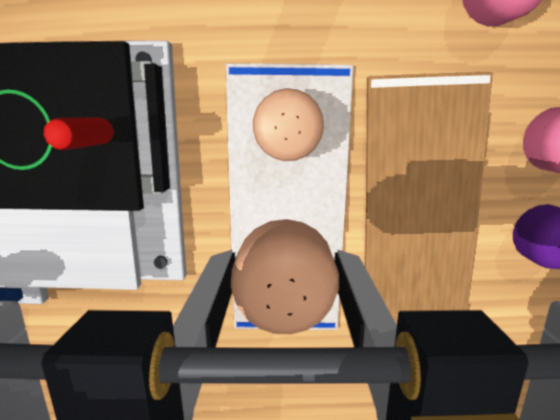

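The held shaker is at (285,278) and the placed one at (288,125). Lowering.

Call:
carry_out:
  deltas: "-1 2 20 0 0 0 1; -1 2 45 0 0 0 1; -1 2 70 0 0 0 1; -1 2 92 0 0 0 1; -1 2 106 0 0 0 1; -1 2 112 0 0 0 1; -1 2 115 0 0 0 1; -1 2 116 0 0 0 1"

```text
time: 60.07
tool_pos: [0.5126, -0.2398, 0.0144]
ee_rot: [3.141, -0.0, -0.023]
wrist_force: [-0.2, 0.1, -1.1]
width: 0.0556
```

Call:
carry_out:
  deltas: "0 0 1 0 0 0 1; 0 0 1 0 0 0 0.6; 0 0 1 0 0 0 0; 0 0 1 0 0 0 0; 0 0 1 0 0 0 0; 0 0 -20 0 0 0 0; 0 0 -55 0 0 0 0; 0 0 -95 0 0 0 0"

```text
time: 60.73
tool_pos: [0.5106, -0.2389, 0.1079]
ee_rot: [-3.139, 0.005, -0.024]
wrist_force: [-0.1, -1.0, -0.0]
width: 0.0918
```

```bash
python3 - <<'E'
from h import *
s=snap('wrist','p5'); shakers(s,(.38,-.31),(.66,-.17),0.006)
go(.596,.108,.155,87.7)
E
```

```text
px [248  81  78  80] n 4841 top 0.0475 topcen [ 0.5876 -0.2414] fit [ 0.5881 -0.2412] 0 rgb [215. 164. 130.]
px [251 183  72  74] n 4121 top 0.0474 topcen [ 0.5129 -0.2394] fit [ 0.5111 -0.2395] 216 rgb [200. 152. 120.]
delta mm [  71.9 -351.7  -36.7] rot [ 0.015 -0.005 -1.555] | t 60.78 pos [ 0.5161 -0.2421  0.1199] yaw -1.4 w 0.0933 F [ 2.8 -1.3  5.2]
```

Call:
carry_out:
  deltas: "2 -10 -25 0 0 -0.1 0; 8 -38 -37 0 0 -0.21 0; 15 -74 -37 0 0 -0.32 0; 23 -111 -37 0 0 -0.43 0; 30 -148 -37 0 0 -0.54 0; 38 -185 -37 0 0 -0.65 0; 45 -222 -37 0 0 -0.76 0; 53 -258 -37 0 0 -0.87 0"

```text
time: 61.45
tool_pos: [0.5718, 0.0186, 0.1468]
ee_rot: [3.14, -0.001, 0.851]
wrist_force: [-0.5, -0.2, 0.4]
width: 0.0937
```

```bash
python3 - <<'E'
from h import *
go(.596,.108,.155,87.7)
E
```

```text
delta mm [ 83.2 -40.7  -8.1] rot [ 0.002 -0.001 -0.679] | t 61.45 pos [0.5718 0.0186 0.1468] yaw 48.8 w 0.0937 F [-0.5 -0.2  0.4]
```

Call:
carry_out:
  deltas: "18 -9 -2 0 0 -0.12 0; 36 -18 -4 0 0 -0.24 0; 52 -26 -6 0 0 -0.36 0; 66 -33 -8 0 0 -0.48 0; 78 -38 -8 0 0 -0.6 0; 83 -41 -8 0 0 -0.679 0; 83 -41 -8 0 0 -0.679 0; 83 -41 -8 0 0 -0.679 0"

```text
time: 62.12
tool_pos: [0.596, 0.1062, 0.1544]
ee_rot: [3.141, 0.0, 1.523]
wrist_force: [-0.2, -0.0, 0.3]
width: 0.0942
```

```bash
python3 - <<'E'
from h import *
s=snap('wrist','p6'); shakers(s,(.53,-.075),(.66,.2),0.036)
go(.596,.108,.042,87.7)
E
```

```text
px [251 180  68  70] n 3672 top 0.0774 topcen [0.5955 0.1093] fit [0.5955 0.1077] 186 rgb [235. 187. 149.]
delta mm [ 2.300e+00 -1.000e-01  1.123e+02] rot [ 0.001  0.    -0.008] | t 62.17 pos [0.5959 0.1058 0.1543] yaw 87.3 w 0.0942 F [-1.4  0.1  0.7]
```

Call:
carry_out:
  deltas: "2 0 20 0 0 0 0; 2 0 45 0 0 0 0; 2 0 70 0 0 0 0; 2 0 92 0 0 0 0; 2 0 107 0 0 0 0; 2 0 112 0 0 0 0; 2 0 113 0 0 0 0.5; 2 0 113 0 0 0 1"

```text
time: 62.83
tool_pos: [0.5963, 0.1076, 0.0417]
ee_rot: [3.141, -0.0, 1.524]
wrist_force: [-0.2, 0.2, -0.2]
width: 0.0839
```

Call:
carry_out:
  deltas: "0 0 0 0 0 0 1; 0 0 0 0 0 0 1; 0 0 0 0 0 0 1; 0 0 0 0 0 0 1; 0 0 -20 0 0 0 1; 0 0 -55 0 0 0 1; 0 0 -90 0 0 0 1; 0 0 -120 0 0 0 1"

```text
time: 63.5
tool_pos: [0.5959, 0.1081, 0.1631]
ee_rot: [3.141, -0.0, 1.525]
wrist_force: [0.0, -0.0, -0.8]
width: 0.0554
```

```bash
python3 - <<'E'
from h import *
go(.437,-.2377,.13,-1.8)
E
```

```text
delta mm [-352.8 -142.9   33. ] rot [ 0.000e+00 -1.000e-03  1.556e+00] | t 63.5 pos [0.5959 0.1081 0.1631] yaw 87.4 w 0.0554 F [ 0.  -0.  -0.8]
```

Call:
carry_out:
  deltas: "-15 -6 0 0 0 0.1 1; -45 -18 0 0 0 0.21 1; -80 -32 0 0 0 0.32 1; -116 -47 0 0 0 0.43 1; -152 -62 0 0 0 0.54 1; -188 -76 0 0 0 0.65 1; -224 -91 5 0 0 0.76 1; -258 -104 12 0 0 0.87 1"

```text
time: 64.17
tool_pos: [0.4794, -0.1466, 0.15]
ee_rot: [3.139, -0.001, 0.649]
wrist_force: [-0.3, -0.6, -2.2]
width: 0.0556
```

```bash
python3 - <<'E'
from h import *
go(.437,-.2377,.13,-1.8)
E
```

```text
delta mm [-88.9  46.9  20. ] rot [ 0.002 -0.002  0.681] | t 64.17 pos [ 0.4794 -0.1466  0.15  ] yaw 37.2 w 0.0556 F [-0.3 -0.6 -2.2]
```

Call:
carry_out:
  deltas: "-20 11 4 0 0 0.12 1; -39 21 8 0 0 0.23 1; -56 30 12 0 0 0.34 1; -70 37 16 0 0 0.45 1; -82 43 20 0 0 0.56 1; -89 47 20 0 0 0.67 1; -89 47 20 0 0 0.681 1; -89 47 20 0 0 0.681 1"

```text
time: 64.83
tool_pos: [0.4381, -0.2364, 0.1292]
ee_rot: [-3.141, -0.0, -0.025]
wrist_force: [0.3, -0.4, -1.4]
width: 0.0557
```

```bash
python3 - <<'E'
from h import *
s=snap('wrist','p7'); shakers(s,(.38,-.31),(.66,-.17),0.006)
go(.437,-.2377,.0125,-1.8)
E
```

```text
px [249   0  77  65] n 4103 top 0.0477 topcen [ 0.5823 -0.241 ] fit [ 0.5871 -0.2413] 178 rgb [205. 154. 122.]
px [252  89  71  73] n 4063 top 0.0475 topcen [ 0.5118 -0.2394] fit [ 0.5123 -0.2394] 0 rgb [214. 162. 129.]
delta mm [ -1.4   1.8 116.8] rot [-0.    -0.     0.008] | t 64.88 pos [ 0.4384 -0.236   0.1293] yaw -1.4 w 0.055 F [-0.8  0.2 -0.7]
```

View pics/p7.png

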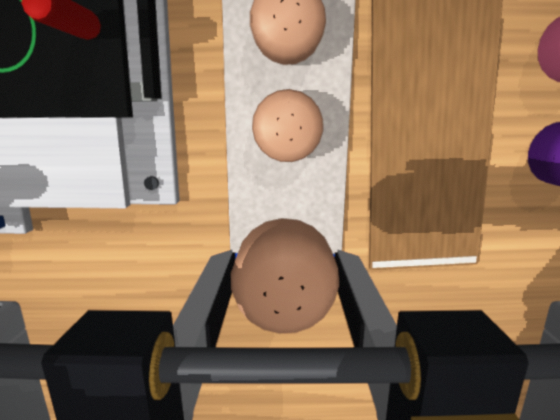

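The two placed shakers are at (288,22) and (288,125), and the third is held at (285,277) over the free end. Lowering.

Call:
carry_out:
  deltas: "0 2 20 0 0 0 1; 0 2 45 0 0 0 1; 0 2 70 0 0 0 1; 0 2 92 0 0 0 1; 0 2 105 0 0 0 1; 0 2 111 0 0 0 1; 0 2 114 0 0 0 1; 0 2 115 0 0 0 1"

```text
time: 65.55
tool_pos: [0.4387, -0.2381, 0.0144]
ee_rot: [3.141, -0.001, -0.025]
wrist_force: [-0.2, -0.3, -1.0]
width: 0.0553
```

Call:
carry_out:
  deltas: "0 0 1 0 0 0 1; 0 0 1 0 0 0 0.6; 0 0 1 0 0 0 0; 0 0 1 0 0 0 0; 0 0 1 0 0 0 0; 0 0 -20 0 0 0 0; 0 0 -55 0 0 0 0; 0 0 -95 0 0 0 0"

```text
time: 66.22
tool_pos: [0.4366, -0.2373, 0.1082]
ee_rot: [-3.139, 0.004, -0.026]
wrist_force: [1.8, 0.0, 0.7]
width: 0.0915
```

Call:
carry_out:
  deltas: "0 0 -30 0 0 0 0; 0 0 -60 0 0 0 0; 0 -30 -90 0 0 0 0; 0 -60 -100 0 0 0 0; 0 -90 -100 0 0 0 0; 0 -100 -100 0 0 0 0; 0 -100 -100 0 0 0 0; 0 -100 -100 0 0 0 0"

```text
time: 66.88
tool_pos: [0.4407, -0.1386, 0.2089]
ee_rot: [3.141, 0.0, -0.025]
wrist_force: [-0.9, -0.2, -0.1]
width: 0.0939
```

```bash
python3 - <<'E'
from h import *
obs()
s=snap('wrist','f1'); shakers(s,(.38,-.31),(.66,-.17),0.006)
s=snap('side','f2'); shakers(s,(.38,-.31),(.66,-.17),0.006); find(s,'deck');find(s,'plunger_knob');find(s,'clean_board');find(s,'sponge');find(s,'card_tube');find(s,'glaze_jar')
s=snap('scene','f3'); shakers(s,(.38,-.31),(.66,-.17),0.006)
E
```

```text
{'time': 66.8833, 'tool_pos': [0.4407, -0.1386, 0.2089], 'ee_rot': [3.1407, 0.0003, -0.0252], 'wrist_force': [-0.8942, -0.2166, -0.0844], 'width': 0.0939, 'joint_positions': [-0.4269, -0.1112, 1.5604, -0.001, 1.6924, 1.169]}
px [356  12  62  65] n 3087 top 0.0477 topcen [ 0.5868 -0.2405] fit [ 0.587  -0.2416] 221 rgb [195. 145. 114.]
px [353  96  59  57] n 2609 top 0.0476 topcen [ 0.5113 -0.2385] fit [ 0.5117 -0.24  ] 133 rgb [203. 152. 120.]
px [350 167  55  54] n 2286 top 0.0473 topcen [ 0.4387 -0.2369] fit [ 0.4377 -0.2383] 181 rgb [176. 132. 104.]
px [290 270  19  20] n 305 top 0.0474 topcen [ 0.5837 -0.2474] fit [ 0.5848 -0.2429] 56 rgb [172. 138. 120.]
px [264 273  19  20] n 302 top 0.0473 topcen [ 0.5104 -0.2453] fit [ 0.5095 -0.2404] 52 rgb [176.5 143.  122.5]
px [238 277  20  20] n 302 top 0.0481 topcen [ 0.4338 -0.245 ] fit [ 0.4355 -0.2387] 56 rgb [151.5 122.  105. ]
deck place_of 0.8 [0.5908 0.0221 0.0349] px [283. 210.]
clean_board place_of 0.79 [ 0.5064 -0.2419 -0.0019] px [272. 288.]
clean_board place_of 0.38 [ 0.4372 -0.2428  0.0306] px [248. 286.]
sponge place_of 0.73 [0.3538 0.1367 0.001 ] px [209. 202.]
card_tube place_of 0.75 [ 0.7134 -0.276  -0.0011] px [343. 286.]
card_tube place_of 0.4 [0.5312 0.3849 0.0767] px [249. 133.]
glaze_jar place_of 0.7 [ 0.7541  0.016  -0.0024] px [331. 212.]
px [192 248  24  24] n 427 top 0.0491 topcen [ 0.4404 -0.2396] fit [ 0.4387 -0.2387] 68 rgb [152. 119. 100.]
px [216 263  23  24] n 436 top 0.0497 topcen [ 0.514  -0.2419] fit [ 0.5125 -0.2405] 58 rgb [178. 140. 117.]
px [240 279  24  24] n 444 top 0.0497 topcen [ 0.5898 -0.2436] fit [ 0.5883 -0.2418] 54 rgb [179. 141. 118.]
```

View pics/f2.png

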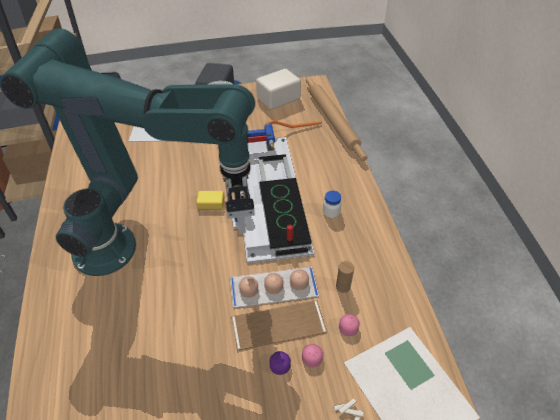

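View pics/f1.png

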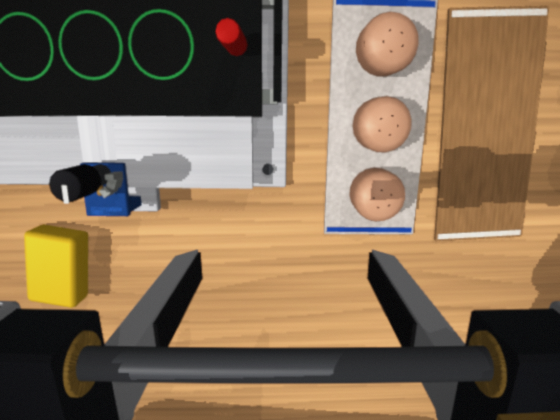

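The wrist view shows all three shakers upright on the white board at (388,43), (382,124) and (377,194). The carriage is home and the knob is down, with its white mark back in the starting direction. Handing in.

```bash
python3 -c "
from bench import robot
print(robot.close_job())"
```

```text
the job is handed in; nothing more can be done
None
```

The job is handed in at about 67 s of robot time. All three bisque shakers are standing on the white clean board, and I saw no step go wrong. `close_job` gave no verdict.

**What I did**
1. I moved the shakers from the cardboard board to the locked carriage.
2. I lifted the plunger knob and twisted it into its rest notch. Its top stayed about 10.5 mm higher after I let go.
3. I pushed the carriage 119.5 mm to the far stop and squeezed the trigger for over 2 s. The jaws read 31 mm, which is fully squeezed, and the trigger then returned to rest.
4. I brought the carriage back against its stop, where the force reached 7 N. I twisted the plunger back down, and its top returned to 0.1188 m, the starting height.
5. I stood the shakers on the clean board.

**Last checks**
- **Shakers:** they stand at x ≈ 0.437, 0.512 and 0.587 m, y ≈ -0.24 m, with tops at about 47–50 mm. All three cameras agree to about 3 mm.
- **Bystanders:** the sponge, tube and jar read within a few millimetres of their first positions.
- **Plunger:** the last side view returned no knob detection because the arm covered it. The wrist pictures showed the knob down.
- **First placement:** setting the first shaker on the deck pressed with about 18 N because it touched a few millimetres early. It stood correctly afterwards.
- **Disturbances:** I did not see a knocked shaker or a slackened grip.

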